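# Crank the cassette dispenser empty

## Robot

A 6-joint arm with a two-finger parallel gripper is mounted at the origin on a cart in front of the work surface, level with it; the furniture and walls round the work are solid. World frame = base frame: x ahead of the robot, y to its left, z up, the work surface at z = 0. Lengths are in m, angles in rad, forces in N, time in s.
With the tool pointing down it reaches from about 0.375 to 0.9 m from the base axis. Payload 3.1 kg.
Tool frame: the origin (TCP) lies at the very end of the fingers, on their centre line; the grasp point (between the pads) lies 19 mm behind it; x points along the fingers, y is the direction in which the jaws open and shut, and the axes are right-handed (so a half turn about x gives the same grasp; the last joint's range is limited). The gripper opens to 87 mm and grips with 3 to 60 N. Pads are 19 mm wide; open, the fingers measure 117 mm over their backs; the gripper's body (75 mm by 190 mm) begins 51 mm behind the grasp point.
Start: joints at [-1.524, 0.527, 1.433, -0, 1.181, -0.178], TCP at [0.14, -0.609, 0.223] pointing down, gripper open.
Joint ranges: [-3.08, 3.08], [-0.75, 2.2], [0.22, 2.44], [-1.43, 4.57], [0, 2.65], [-2.85, 2.85]. Speed limits (rad/s): [2.79, 2.79, 3.14, 3.14, 3.14, 3.14].

## Interface

Orientations are given as a unit quaternion [x, y, z, w].
In Python, from rig import robot gives the robot as it stands.
- The arm moves only by the tool carry_out, never from a script. Its argument "commands" is a list that holds one entry, the list of rows, each a list of 5 numbers: the opening, from 0 (shut) to 1 (fully open), then the shift along the tool's x, y, z in mm, then the turn about the tool's x in degrees. In form: [[[hand, x, y, z, twist], ...]]. A call has 1 to 8 rows; each row shifts and turns the pose as measured when the row begins, along the tool's axes as they then stand; what a row does not reach is not made up. A row lasts 1/12 s, in which the tool goes at most 41.7 mm and 7.16 degrees, less where a joint would pass 70% of its speed; a pose out of reach is approached as far as the arm can. A call with a gripper value outside its range is refused whole. The fingers move at their own pace and stop on an object; "force" is the grip in N (left out, the last holds). Time passes only in rows, so rows that do not move let the fingers close. It gives the time, the measured TCP pose, the force and the opening at its end, in the units of the state.
- robot.get_obs(): the state, without advancing time (a new reading comes with each control period).
- robot.camera(name): name is "side" or "top"; returns the picture (420x560x3 uint8, red, green, blue); there is no depth.
- robot.camera_model(name): a dict with "fx", "fy", "cx", "cy" (pixels), "k1" (the pictures are not rectified: a ray, as slopes to the right and down, at radius r is drawn at 1 + k1 r^2 times it, then the intrinsics apply), "R" (3x3) and "t" (3): a world point X has camera coordinates R X + t. Camera axes: x right, y down, z forward; pixel columns grow to the right and rows downward; lengths in m; the calibration is good to about 2 mm. A picture is of the moment at which its call begins. camera_model takes no time and is no camera call.
- robot.hand_in(): hands the job in, once; it reports no verdict.
The state is a dict: "time": time; "q": joint angles; "joint_velocities": joint speeds; "joint_torque": joint torques, N m; "position": TCP position; "tool_rot": TCP orientation; "ft_force": force on the tool from outside, world axes, zero at the start; "moment": the same for the moment, N m; "grip_width": finger opening in m.
Only numpy, scipy, OpenCV 4.12 (cv2) and the standard library are available. Lean on these libraries where they do the work, as an engineer would, in place of code of your own. Each camera call takes 0.05 s, during which the arm holds its last target. There are 200 camera calls.

## Task

Run the cassette dispenser empty: hold its white upright handle and turn the crank three full turns clockwise (seen from above), steadily, keeping hold through the heavy part of each turn so that it neither springs back nor runs away (never faster than a turn a second), and leave it at home with the pusher fully back. The last of the three cassettes then stops part-way out of the mouth at the foot of the magazine: draw it out too, so that all three lie flat on the runway or in the tray, clear of the mouth. Leave the timer, bottle, vial and marker alone.

Things in the scene. Friction and masses are not known exactly. Their poses are not given: they have to be found in the camera images.
- dispenser: Hand-cranked dispenser for tissue cassettes, fixed to the bench. White base 108 x 256 x 17 mm (x -54..54, y -90..166 mm). Origin on the bench; z up, feeds toward its own -y. Deck top z 22 mm. Magazine tower x -19..19, y -90..-30 mm, up to z 160 mm; at its top a sloped loading flare overhangs the mouth by 34 mm (z 138..176 mm). Behind it (+y) pusher, rod and crank; in front (-y) runway and tray.
- crank_center (a point): Point on the vertical crank axis at the height of the handle's middle (z 84 mm); fixed to the dispenser.
- handle (a point): Middle of the white crank handle: an upright round grip 21 to 24 mm in diameter and 48 mm tall (z 58 to 106 mm), 55 mm from the crank axis, that spins freely on its pin, so the hand need not turn with it. At home it points to the machine's +y, away from the tower. Everything under the grip (arm, disc, rod) is below z 58 mm.
- crank (a joint): Crank angle in rad, 0 at the start (home), growing clockwise seen from above, unlimited; one turn (6.283) works the pusher forth and back once. Return springs make it heavy (about 12 N at the handle) shortly before half turn (2.1 rad past home); past half turn they drive it on just as strongly until near home, so hold it firmly. Near home it rests.
- pusher (a joint): Forward travel of the steel pusher in m: 0 fully back (crank home), 0.045 at half turn. It pushes the bottom cassette forward by 45 mm; as it comes back the rest of the stack drops.
- mouth (a point): Middle of the outlet slot's lower edge in the tower's front face, on the deck (z 22 mm), slot 9.5 mm high. A cassette here is close to the tower and under the flare, so an upright gripper strikes them: lean the tool 30 to 45 degrees, its upper end away from the tower (to the dispenser's -y). Beside the narrow runway in front there is free room for fingers down to the bench.
- cassette_low: White plastic cassette 28.5 mm wide (its x), 40 mm long (its y), 7 mm thick (z), 12 g, lowest of three in the magazine. Origin at the centre of its underside, sloped writing face to its -y. Comes out first and is pushed along the runway by the next two; each turn moves the row on by about 40 mm.
- cassette_mid: The same, middle of the stack; comes out second.
- cassette_top: The same, top of the stack; comes out third. After the third turn it lies on the runway behind the other two, 27 mm out of the mouth with 13 mm still inside, underside at z 22 mm. It slides freely and pushes the other two (touching it in front) along; its long sides overhang the runway by 2 mm and can be gripped.
- timer: White kitchen-style timer 58 x 58 x 20 mm, bystander. Origin at the centre of the underside.
- bottle_small: Small white bottle 42 mm wide, 78 mm tall, bystander. Origin at the centre of the underside.
- vial_1: Brown vial 22 mm wide, 48 mm tall, bystander. Origin at the centre of the underside.
- marker_blue: Marker 137 mm long lying on the bench, bystander.
- tray (a point): Middle of the delivery tray, on its top. A runway 24 mm wide and 5 mm thick, top z 22 mm like the deck, leads from the mouth (dispenser y -90 mm) along -y to the tray's end (y -268); narrower than a cassette. The tray round its far part (y -170..-268, 80 mm wide, 1 mm lower) has a 2 mm rim up to z 32 mm on the sides and the end.

How it is judged:
On the way, in this order (a step that is already met when the one before it is completed fails the run):
1. first full turn of the crank (value of joint crank above 5.9 rad).
2. second full turn of the crank (value of joint crank above 12.2 rad).
3. third full turn, the pusher back and the last cassette in the mouth (value of joint crank above 18.4 rad and value of joint pusher below 0.006 m and horizontal distance between cassette_top and mouth below 0.015 m), for 0.1 s.
At the end, for the whole second after the job is handed in: All three cassettes lie flat and at rest on the runway or in the tray, their centres at least 23 mm in front of the mouth (so 3 mm clear of it); the crank has made three turns and rests at home with the pusher within 6 mm of fully back (x of cassette_low in the frame of dispenser between -0.036 and 0.036 m and y of cassette_low in the frame of dispenser between -0.262 and -0.113 m and z of cassette_low in the frame of dispenser between 0.018 and 0.026 m and angle between each of cassette_low, cassette_mid, cassette_top's own z axis and vertical below 0.15 rad and linear speed of each of cassette_low, cassette_mid, cassette_top below 0.02 m/s and x of cassette_mid in the frame of dispenser between -0.036 and 0.036 m and y of cassette_mid in the frame of dispenser between -0.262 and -0.113 m and z of cassette_mid in the frame of dispenser between 0.018 and 0.026 m and x of cassette_top in the frame of dispenser between -0.036 and 0.036 m and y of cassette_top in the frame of dispenser between -0.262 and -0.113 m and z of cassette_top in the frame of dispenser between 0.018 and 0.026 m and value of joint pusher below 0.006 m and value of joint crank above 18.4 rad and velocity of joint crank below 0.1 rad/s); the robot touches nothing.
It fails at once if the crank runs away (faster than one turn a second) (velocity of joint crank above 6.28 rad/s).
It fails at once if the crank springs back or is turned backward (velocity of joint crank below -2.5 rad/s or value of joint crank below -0.5 rad).
It fails at once if the timer, bottle, vial or marker is moved more than 30 mm (distance of any of timer, bottle_small, vial_1, marker_blue from where it was at the start of the episode above 0.03 m).
It also fails if it takes over 69 s, if anything falls off the work surface, if the arm or the gripper's body presses on something with over 40 N, if the wrist force passes 120 N, or if a joint passes its speed limit or range.

## Working session

There is one attempt and no reset: what is moved stays moved. The work goes in short steps, Python scripts to look and compute and a tool call to move; the robot and the scene stay as the last step left them, time stands still between calls to the robot, and variables do not carry over. Pictures are saved under pics/ and viewed, on a budget of 10 in all, crops included, one or two more only if the job needs it, and the job is handed in when it is done.

Besides the shell and the picture viewer there is one more tool, called after ">>>" by a JSON object that holds its "api" and its "payload". carry_out: Moves the arm, as the interface text tells. Its arguments: {"type":"object","properties":{"commands":{"type":"array"},"force":{"type":"number"}},"required":["commands"]}

```bash
mkdir -p pics; ls
python3 - <<'E'
from rig import robot
import cv2
for n in("top","side"):
    cv2.imwrite(f"pics/{n}0.png",robot.camera(n)[:,:,::-1]); print(n,robot.camera_model(n))
print(robot.get_obs())
E
```

```text
pics
top {'fx': 434.8165925335376, 'fy': 434.8165925335376, 'cx': 282.7531390448074, 'cy': 210.39361388580826, 'k1': -0.07509627124738359, 'R': array([[-0.01231414, -0.99985565, -0.0117062 ],
       [-0.99079297,  0.01377937, -0.13468263],
       [ 0.13482449,  0.00993992, -0.99081964]]), 't': array([0.07784925, 0.58896047, 1.08916479])}
side {'fx': 387.5184876105111, 'fy': 387.5184876105111, 'cx': 280.588356337716, 'cy': 210.30329509069017, 'k1': -0.0956047351379664, 'R': array([[-0.38565381,  0.92255587,  0.01272008],
       [ 0.53652588,  0.23545591, -0.81037059],
       [-0.75060717, -0.30569785, -0.58577957]]), 't': array([ 0.13930727, -0.27832915,  1.36041536])}
{'time': 0.1, 'q': array([-1.52349890e+00,  5.28377062e-01,  1.43378407e+00,  1.75229262e-05,
        1.18137793e+00, -1.78499737e-01]), 'joint_velocities': array([-0.00239025,  0.00053874, -0.00265773,  0.00040216, -0.00105057,
       -0.00041189]), 'joint_torque': array([-2.49628711e-04, -4.40984774e+01, -1.77150679e+01,  6.34505949e-02,
        5.33890666e-02, -4.53953658e-05]), 'position': array([ 0.13992929, -0.60845972,  0.22166396]), 'tool_rot': array([ 0.7026559 ,  0.0803458 , -0.70255425,  0.07897319]), 'ft_force': array([ 0.06332636,  0.32803109, -0.07333658]), 'moment': array([-0.05660154,  0.04244559, -0.01720226]), 'grip_width': 0.08661154816756132}
```

View pics/top0.png

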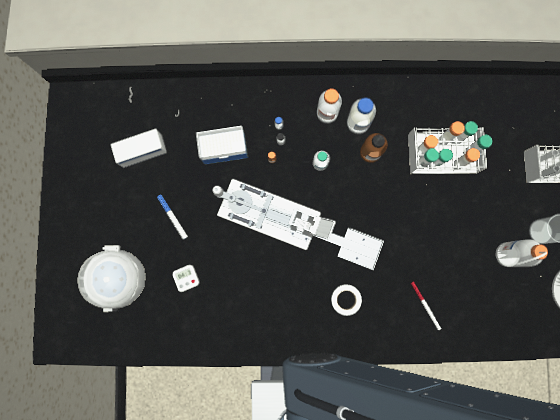

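View pics/side0.png

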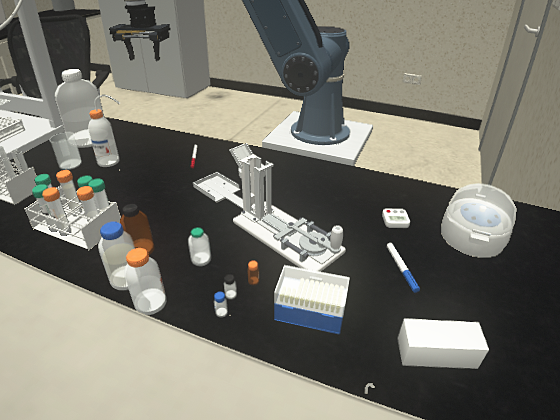

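The top image shows the dispenser running from the handle at about (218,190) to the tray at about (362,249). I'll enlarge it to pick out points.

Run:
```python
import cv2
a=cv2.imread("pics/top0.png")[165:280,200:400]
b=cv2.imread("pics/side0.png")[140:280,185:360]
cv2.imwrite("pics/topc.png",cv2.resize(a,None,fx=4,fy=4,interpolation=cv2.INTER_CUBIC))
cv2.imwrite("pics/sidec.png",cv2.resize(b,None,fx=4,fy=4,interpolation=cv2.INTER_CUBIC))
```

```text
(no output)
```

View pics/topc.png

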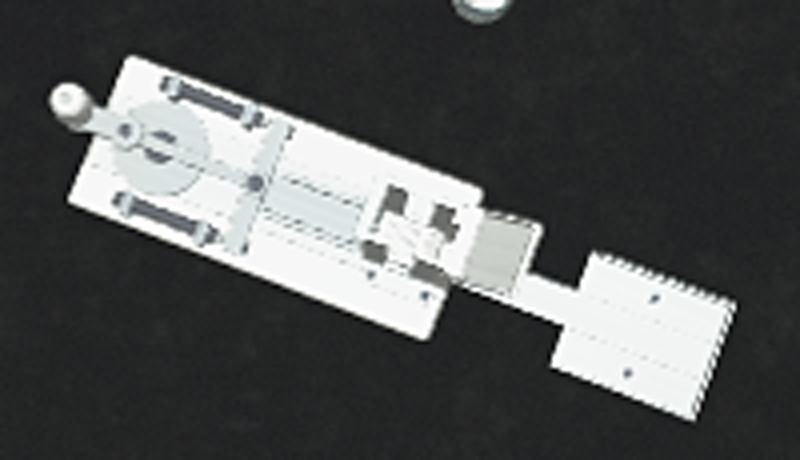

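View pics/sidec.png

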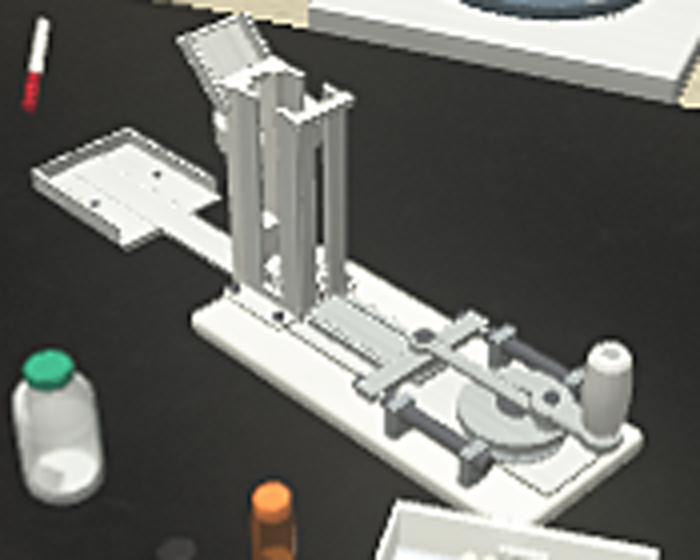

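```bash
cat > h.py <<'E'
import numpy as np, cv2
from scipy.optimize import least_squares
from scipy.spatial.transform import Rotation as Ro
from rig import robot
def proj(n,X):
    m=robot.camera_model(n); c=np.atleast_2d(X)@m["R"].T+m["t"]; s=c[:,:2]/c[:,2:]
    s=s*(1+m["k1"]*(s**2).sum(1,keepdims=True)); return s*[m["fx"],m["fy"]]+[m["cx"],m["cy"]]
def d2w(p,P):
    c,s=np.cos(p[2]),np.sin(p[2]); P=np.atleast_2d(P)
    return np.c_[p[0]+c*P[:,0]-s*P[:,1],p[1]+s*P[:,0]+c*P[:,1],P[:,2]]
E
python3 - <<'E'
from h import *
un=lambda a,o:(np.array(a)+.5)/4-.5+o
T=un([(132,57),(70,204),(425,340),(482,190),(735,303),(695,418),(70,101)],[200,165])
S=un([(195,320),(640,435),(609,350),(603,440),(128,130)],[185,140])
def f(p):
    y=p[3]
    A=np.array([(54,166,17),(-54,166,17),(-54,-90,17),(54,-90,17),(40,-268,32),(-40,-268,32),(0,y*1e3+55,106)])/1e3
    B=np.array([(54,-90,17),(-54,166,17),(0,y*1e3+55,106),(0,y*1e3+55,58),(-40,-268,32)])/1e3
    return np.r_[proj("top",d2w(p,A))-T,proj("side",d2w(p,B))-S].ravel()
r=least_squares(f,[.55,.03,1.2,.13],loss='soft_l1'); print(r.x,np.degrees(r.x[2])); print(f(r.x).reshape(-1,2).round(2))
p=r.x
for n,P in dict(center=(0,p[3],.084),handle=(0,p[3]+.055,.084),mouth=(0,-.09,.022),tray=(0,-.22,.021)).items(): print(n,d2w(p,P).round(4))
for n,z,(u,v) in (("vial",.048,(271,157)),("bottle",.078,(321,159))):
    print(n,least_squares(lambda w:(proj("top",np.r_[w,z])-[u,v]).ravel(),[.6,0]).x)
o=robot.get_obs(); print(Ro.from_quat(o["tool_rot"]).as_matrix().round(3))
E
```

```text
[ 0.57205829  0.07296465 -0.38316688  0.11722576] -21.953844819386642
[[-1.04 -1.37]
 [-0.83 -0.93]
 [ 0.53  0.07]
 [ 0.79 -0.53]
 [ 0.16 -0.04]
 [-0.24  0.17]
 [-0.71 -0.81]
 [-1.57 -2.41]
 [ 1.63 -1.41]
 [ 0.41 -0.3 ]
 [-0.47 -4.07]
 [ 0.06 -1.3 ]]
center [[0.6159 0.1817 0.084 ]]
handle [[0.6364 0.2327 0.084 ]]
mouth [[ 0.5384 -0.0105  0.022 ]]
tray [[ 0.4898 -0.1311  0.021 ]]
vial [0.7308848  0.09918314]
bottle [ 0.71582665 -0.0295119 ]
[[-0.     0.224 -0.975]
 [ 0.002 -0.975 -0.224]
 [-1.    -0.002 -0.   ]]
```

```bash
cat >> h.py <<'E'
def pose():
    o=robot.get_obs(); return o["position"],Ro.from_quat(o["tool_rot"])
def plan(wps,h,twists=None,start=None):
    """rows through world waypoints, from the current pose"""
    p,R=start or pose()
    for i,w in enumerate(wps):
        t=0 if twists is None else twists[i]
        d=R.inv().apply(np.array(w)-p)*1e3
        print([h,*[round(float(v),1) for v in d],t],end=", ")
        p=np.array(w); R=R*Ro.from_euler("x",t,degrees=True)
    print()
    return p,R
E
python3 - <<'E'
from h import *
un=lambda a,o:(np.array(a)+.5)/4-.5+o
t=un((70,101),[200,165]); s=un((609,350),[185,140])
r=least_squares(lambda X:np.r_[proj("top",X)-t,proj("side",X)-s].ravel(),[.63,.23,.1]); print(r.x,r.fun)
r=least_squares(lambda X:(proj("top",np.r_[X,.106])-t).ravel(),[.63,.23]); print(r.x)
dc=un((160,147),[200,165])
for z in(.03,.045):print(least_squares(lambda X:(proj("top",np.r_[X,z])-dc).ravel(),[.63,.23]).x)
p0,R=pose(); g=np.array([.638,.236,.22])
W=[p0+(g-p0)*i/32 for i in range(1,9)]
plan(W,.6,[-6]*8)
E
```

```text
[0.63476709 0.23150961 0.10367351] [-0.08042221  0.02310581 -0.06575612  0.00052393]
[0.6343876  0.23093007]
[0.61688387 0.18352899]
[0.6145034  0.18187369]
[0.6, 0.1, -22.2, -21.1, -6], [0.6, 0.1, -19.9, -23.3, -6], [0.6, 0.1, -17.4, -25.2, -6], [0.6, 0.1, -14.6, -26.9, -6], [0.6, 0.1, -11.7, -28.3, -6], [0.6, 0.1, -8.7, -29.4, -6], [0.6, 0.1, -5.6, -30.1, -6], [0.6, 0.1, -2.4, -30.5, -6],
```

>>> {"api": "carry_out", "payload": {"commands": [[[0.6,0,-22,-21,-6],[0.6,0,-20,-23,-6],[0.6,0,-17,-25,-6],[0.6,0,-15,-27,-6],[0.6,0,-12,-28,-6],[0.6,0,-9,-29,-6],[0.6,0,-6,-30,-6],[0.6,0,-2,-30,-6]]]}}

```text
time: 0.77
position: [0.2598, -0.3931, 0.2173]
tool_rot: [-0.604, -0.368, 0.604, -0.366]
ft_force: [0.9, -0.4, -0.5]
grip_width: 0.0529
```

Run:
```python
from h import *
p0,R=pose();print(p0,R.as_matrix().round(3),robot.get_obs()["q"].round(2))
Y=R.as_matrix()[:,1]; a=np.degrees(np.arctan2(Y[1],Y[0])); print("yaw",a)
g=np.array([.635,.2315,.22])
n=24; W=[p0+(g-p0)*i/n for i in range(1,n+1)]
plan(W,.6,[-1]*8+[0]*16)
```

```text
[ 0.25982578 -0.39313934  0.21734304] [[-0.002  0.888 -0.46 ]
 [ 0.002 -0.46  -0.888]
 [-1.    -0.003 -0.001]] [-1.22  0.33  1.81 -0.    1.   -0.74]
yaw -27.412332006172438
[0.6, -0.1, 1.9, -30.3, -1], [0.6, -0.1, 2.4, -30.3, -1], [0.6, -0.1, 3.0, -30.2, -1], [0.6, -0.1, 3.5, -30.2, -1], [0.6, -0.1, 4.0, -30.1, -1], [0.6, -0.1, 4.5, -30.0, -1], [0.6, -0.1, 5.1, -29.9, -1], [0.6, -0.1, 5.6, -29.8, -1], [0.6, -0.1, 6.1, -29.7, 0], [0.6, -0.1, 6.1, -29.7, 0], [0.6, -0.1, 6.1, -29.7, 0], [0.6, -0.1, 6.1, -29.7, 0], [0.6, -0.1, 6.1, -29.7, 0], [0.6, -0.1, 6.1, -29.7, 0], [0.6, -0.1, 6.1, -29.7, 0], [0.6, -0.1, 6.1, -29.7, 0], [0.6, -0.1, 6.1, -29.7, 0], [0.6, -0.1, 6.1, -29.7, 0], [0.6, -0.1, 6.1, -29.7, 0], [0.6, -0.1, 6.1, -29.7, 0], [0.6, -0.1, 6.1, -29.7, 0], [0.6, -0.1, 6.1, -29.7, 0], [0.6, -0.1, 6.1, -29.7, 0], [0.6, -0.1, 6.1, -29.7, 0],
```

>>> {"api": "carry_out", "payload": {"commands": [[[0.6,-0.7,2,-30,-1],[0.6,-0.7,2.5,-30,-1],[0.6,-0.7,3,-30,-1],[0.6,-0.7,3.5,-30,-1],[0.6,-0.7,4,-30,-1],[0.6,-0.7,4.5,-30,0],[0.6,-0.7,5,-30,0],[0.6,-0.7,5,-30,0]]]}}

```text
time: 1.43
position: [0.3869, -0.1725, 0.2221]
tool_rot: [0.587, 0.398, -0.587, 0.392]
ft_force: [1.3, -0.2, -0.3]
grip_width: 0.0521
```

>>> {"api": "carry_out", "payload": {"commands": [[[0.6,-0.7,5.5,-30,0],[0.6,-0.7,5.5,-30,0],[0.6,-0.7,5.5,-30,0],[0.6,-0.7,5.5,-30,0],[0.6,-0.7,5.5,-30,0],[0.6,-0.7,5.5,-30,0],[0.6,-0.7,5.5,-30,0],[0.6,-0.7,5.5,-30,0]]]}}

```text
time: 2.1
position: [0.5204, 0.0465, 0.2272]
tool_rot: [-0.585, -0.399, 0.588, -0.391]
ft_force: [0.3, -1.6, 0.4]
grip_width: 0.0523
```

Run:
```python
from h import *
p0,R=pose();print(p0,robot.get_obs()["q"].round(2))
Y=R.as_matrix()[:,1]; a=np.degrees(np.arctan2(Y[1],Y[0])); print("yaw",a)
g=np.array([.635,.2315,.22])
n=8; W=[p0+(g-p0)*i/n for i in range(1,n+1)]
plan(W,.6)
```

```text
[0.52036507 0.04645465 0.22715756] [-0.13  0.39  1.68  0.01  1.09  0.25]
yaw -22.03999361864365
[0.6, 0.9, 4.6, -26.8, 0], [0.6, 0.9, 4.6, -26.8, 0], [0.6, 0.9, 4.6, -26.8, 0], [0.6, 0.9, 4.6, -26.8, 0], [0.6, 0.9, 4.6, -26.8, 0], [0.6, 0.9, 4.6, -26.8, 0], [0.6, 0.9, 4.6, -26.8, 0], [0.6, 0.9, 4.6, -26.8, 0],
```

>>> {"api": "carry_out", "payload": {"commands": [[[0.6,0,4.6,-27,0],[0.6,0,4.6,-27,0],[0.6,0,4.6,-27,0],[0.6,0,4.6,-27,0],[0.6,0,4.6,-27,0],[0.6,0,4.6,-27,0],[0.6,0,4.6,-27,0],[0.6,10,4.6,-24,0]]]}}

```text
time: 2.77
position: [0.6373, 0.243, 0.2154]
tool_rot: [-0.584, -0.401, 0.588, -0.392]
ft_force: [0.6, -0.6, 0.3]
grip_width: 0.0522
```

>>> {"api": "carry_out", "payload": {"commands": [[[0.6,30,0,0,0],[0.6,35,0,0,0],[0.6,20,0,0,0],[0.6,0,0,0,0]]]}}

```text
time: 3.1
position: [0.6392, 0.2511, 0.1254]
tool_rot: [-0.584, -0.403, 0.585, -0.394]
ft_force: [-0.7, -0.5, -0.0]
grip_width: 0.0522
```

Run:
```python
from h import *
p0,R=pose();print(p0,R.as_matrix().round(3),robot.get_obs()["ft_force"])
for n in("top","side"):
    im=robot.camera(n)[:,:,::-1]
    c=im[130:250,180:330] if n=="top" else im[150:290,240:400]
    c=cv2.resize(c,(395,310),interpolation=cv2.INTER_CUBIC); 
    s=c if n=="top" else np.hstack([s,c])
cv2.imwrite("pics/g1.png",s)
plan([[.635,.2315,.13]],.6)
```

```text
[0.63917577 0.25106545 0.12539167] [[-0.008  0.931 -0.365]
 [ 0.01  -0.365 -0.931]
 [-1.    -0.012 -0.007]] [-0.73162178 -0.53320927 -0.03262155]
[0.6, -1.0, 1.3, 20.7, 0],
```

View pics/g1.png

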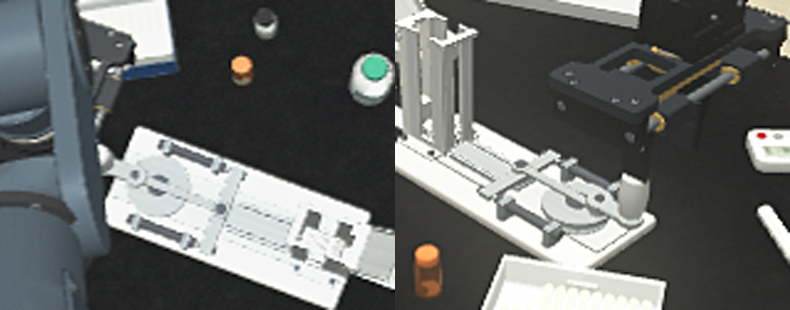

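The gripper sits over the handle. The body is wide along the jaw axis, and the TCP is 20 mm too far in +y, so I'll correct that before descending.

>>> {"api": "carry_out", "payload": {"commands": [[[0.6,0,1,10,0],[0.6,0,0,9,0],[0.6,0,0,0,0]]]}}

```text
time: 3.45
position: [0.6375, 0.2318, 0.1335]
tool_rot: [0.588, 0.401, -0.58, 0.396]
ft_force: [-0.1, -0.5, 0.0]
grip_width: 0.0518
```

Run:
```python
from h import *
print(pose()[0],robot.get_obs()["joint_velocities"].round(3)); plan([[.635,.2315,.125]],.6)
```

```text
[0.637488   0.23181173 0.13348942] [-0.003 -0.021 -0.02   0.009 -0.002  0.003]
[0.6, 8.5, -2.2, 1.3, 0],
```

>>> {"api": "carry_out", "payload": {"commands": [[[0.6,15,-2,1,0],[0.6,20,0,0,0],[0.6,15,0,0,0],[0.6,8,0,0,0],[0.6,0,0,0,0]]]}}

```text
time: 3.87
position: [0.642, 0.2292, 0.0848]
tool_rot: [0.595, 0.397, -0.575, 0.397]
ft_force: [0.3, -0.6, -0.4]
grip_width: 0.0525
```

Run:
```python
from h import *
p,R=pose();print(p,R.as_matrix()[:,0]); plan([[.635,.2315,.067]],.6)
```

```text
[0.64202578 0.22915945 0.08477944] [ 0.02333676  0.01586173 -0.99960182]
[0.6, 17.6, -7.7, 0.8, 0],
```

>>> {"api": "carry_out", "payload": {"commands": [[[0.6,9,-4,0,0],[0.6,9,-4,0,0],[0.6,0,0,0,0]]]}}

```text
time: 4.12
position: [0.6366, 0.2322, 0.0687]
tool_rot: [0.597, 0.395, -0.574, 0.397]
ft_force: [-0.5, -0.1, -0.7]
grip_width: 0.0524
```

Run:
```python
from h import *
p,R=pose();print(p,R.as_matrix()[:,0],robot.get_obs()["ft_force"]); plan([[.635,.2315,.067]],.6)
```

```text
[0.63662256 0.23219749 0.06865028] [ 0.02883174  0.01692851 -0.99944092] [-0.47386386 -0.13142649 -0.67394274]
[0.6, 1.6, -1.3, 1.3, 0],
```

>>> {"api": "carry_out", "payload": {"commands": [[[0.1,0,0,0,0],[0.1,0,0,0,0],[0.1,0,0,0,0],[0.1,0,0,0,0],[0.1,0,0,0,0]]], "force": 40}}

```text
time: 4.53
position: [0.6372, 0.233, 0.0699]
tool_rot: [0.598, 0.395, -0.573, 0.398]
ft_force: [0.4, -0.1, 0.2]
grip_width: 0.0268
```

Run:
```python
from h import *
p,R=pose();M=R.as_matrix();print(p,M[:,0],p-.019*M[:,0],robot.get_obs()["ft_force"]);
h=p; c=h[:2]-.055*np.array([.374,.9275]);print(c)
t0=np.arctan2(*(h[:2]-c)[::-1])
W=[[*(c+.055*np.r_[np.cos(t0-a),np.sin(t0-a)]),h[2]] for a in np.radians(9)*np.arange(1,17)]
plan(W,.1)
```

```text
[0.63717471 0.23299497 0.06991625] [ 0.03110874  0.01738905 -0.99936473] [0.63658364 0.23266458 0.08890418] [ 0.36516794 -0.14264048  0.20790675]
[0.61660471 0.18198247]
[0.1, 0.2, 8.6, 0.7, 0], [0.1, 0.1, 8.4, 2.0, 0], [0.1, 0.1, 8.0, 3.3, 0], [0.1, 0.0, 7.3, 4.5, 0], [0.1, -0.0, 6.5, 5.6, 0], [0.1, -0.1, 5.6, 6.6, 0], [0.1, -0.1, 4.5, 7.4, 0], [0.1, -0.1, 3.3, 8.0, 0], [0.1, -0.2, 2.0, 8.4, 0], [0.1, -0.2, 0.7, 8.6, 0], [0.1, -0.3, -0.7, 8.6, 0], [0.1, -0.3, -2.0, 8.4, 0], [0.1, -0.3, -3.3, 8.0, 0], [0.1, -0.3, -4.5, 7.3, 0], [0.1, -0.3, -5.6, 6.5, 0], [0.1, -0.3, -6.6, 5.6, 0],
```

>>> {"api": "carry_out", "payload": {"commands": [[[0.1,0,0,0,0],[0.1,0,0,0,0],[0.1,0,5,0.3,0],[0.1,0,8,1.5,0],[0.1,0,8,3,0],[0.1,0,7.5,4,0]]], "force": 45}}

```text
time: 5.03
position: [0.6597, 0.2167, 0.07]
tool_rot: [0.597, 0.398, -0.573, 0.396]
ft_force: [-0.9, 1.1, -0.5]
grip_width: 0.0232
```

```bash
cat >> h.py <<'E'
C=np.array([.6160,.1815])
def st(n=8,step=9,r=.055,h=.1,z=.07):
    o=robot.get_obs();p,R=pose();M=R.as_matrix();d=p[:2]-.019*M[:2,0]-C
    a=np.degrees(np.arctan2(d[1],d[0])); print("t",round(o["time"],2),"crank",round((68.05-a)%360,1),"r",np.linalg.norm(d).round(4),"p",p.round(4),"axis",M[:,0].round(3),"F",o["ft_force"].round(1),"w",o["grip_width"].round(4))
    t0=np.radians(a); off=.019*M[:2,0]
    plan([[*(C+off+r*np.r_[np.cos(t0-b),np.sin(t0-b)]),z] for b in np.radians(step)*np.arange(1,n+1)],h)
E
python3 -c "
from h import *
st()"
```

```text
Traceback (most recent call last):
  File "h.py", line 26, in st
    a=np.degrees(np.arctan2(d[1],d[0])); print("t",round(o["time"],2),"crank",round((68.05-a)%360,1),"r",np.linalg.norm(d).round(4),"p",p.round(4),"axis",M[:,0].round(3),"F",o["ft_force"].round(1),"w",o["grip_width"].round(4))
                                                                                                                                                                                                         ^^^^^^^^^^^^^^^^^^^^^
AttributeError: 'float' object has no attribute 'round'
```

```bash
sed -i 's/o\["grip_width"\].round(4)/round(o["grip_width"],4)/' h.py; python3 -c "
from h import *
st()"
```

```text
t 5.03 crank 29.2 r 0.0555 p [0.6597 0.2167 0.07  ] axis [ 0.027  0.021 -0.999] F [-0.9  1.1 -0.5] w 0.0232
[0.1, -0.0, 6.9, 5.2, 0], [0.1, -0.1, 6.3, 5.9, 0], [0.1, -0.1, 5.3, 6.8, 0], [0.1, -0.2, 4.2, 7.5, 0], [0.1, -0.2, 3.0, 8.1, 0], [0.1, -0.2, 1.7, 8.5, 0], [0.1, -0.3, 0.3, 8.6, 0], [0.1, -0.3, -1.0, 8.6, 0],
```

>>> {"api": "carry_out", "payload": {"commands": [[[0.1,0,7,5,0],[0.1,0,6.3,6,0],[0.1,0,5.3,6.8,0],[0.1,0,4.2,7.5,0],[0.1,0,3,8,0],[0.1,0,1.7,8.5,0],[0.1,0,0.3,8.6,0],[0.1,0,-1,8.6,0]]]}}

```text
time: 5.7
position: [0.6642, 0.1532, 0.07]
tool_rot: [0.602, 0.401, -0.571, 0.388]
ft_force: [1.6, 10.9, -1.4]
grip_width: 0.0233
```

```bash
python3 -c "
from h import *
st()"
```

```text
t 5.7 crank 99.4 r 0.0558 p [0.6642 0.1532 0.07  ] axis [ 0.026  0.039 -0.999] F [ 1.6 10.9 -1.4] w 0.0233
[0.1, -0.4, -2.9, 8.2, 0], [0.1, -0.4, -3.3, 8.0, 0], [0.1, -0.4, -4.5, 7.3, 0], [0.1, -0.4, -5.6, 6.5, 0], [0.1, -0.3, -6.6, 5.6, 0], [0.1, -0.3, -7.4, 4.5, 0], [0.1, -0.2, -8.0, 3.3, 0], [0.1, -0.2, -8.4, 2.0, 0],
```

>>> {"api": "carry_out", "payload": {"commands": [[[0.1,0,-2.8,9.5,0],[0.1,0,-3.8,9,0],[0.1,0,-5,8.3,0],[0.1,0,-6.3,7,0],[0.1,0,-7.3,6,0],[0.1,0,-8,5,0]]], "force": 50}}

```text
time: 6.2
position: [0.6396, 0.1321, 0.0702]
tool_rot: [0.625, 0.392, -0.552, 0.388]
ft_force: [10.3, 5.7, -7.6]
grip_width: 0.0227
```

```bash
python3 -c "
from h import *
st()"
```

```text
t 6.2 crank 134.6 r 0.0552 p [0.6396 0.1321 0.0702] axis [ 0.083  0.062 -0.995] F [10.3  5.7 -7.6] w 0.0227
[0.1, -0.7, -6.5, 5.6, 0], [0.1, -0.8, -7.2, 4.6, 0], [0.1, -0.7, -7.9, 3.5, 0], [0.1, -0.6, -8.3, 2.2, 0], [0.1, -0.5, -8.6, 0.9, 0], [0.1, -0.4, -8.6, -0.5, 0], [0.1, -0.3, -8.4, -1.8, 0], [0.1, -0.1, -8.0, -3.1, 0],
```

>>> {"api": "carry_out", "payload": {"commands": [[[0.1,0,-8,6,0],[0.1,0,-8.5,5,0],[0.1,0,-9,4,0],[0.1,0,-9,2.5,0],[0.1,0,-9,1,0]]]}}

```text
time: 6.62
position: [0.6204, 0.1278, 0.0704]
tool_rot: [0.644, 0.377, -0.535, 0.397]
ft_force: [9.3, -5.8, -5.7]
grip_width: 0.0235
```

```bash
python3 -c "
from h import *
st()"
```

```text
t 6.62 crank 156.3 r 0.0549 p [0.6204 0.1278 0.0704] axis [ 0.144  0.062 -0.988] F [ 9.3 -5.8 -5.7] w 0.0235
[0.1, -0.8, -8.0, 3.1, 0], [0.1, -1.1, -8.4, 1.7, 0], [0.1, -1.0, -8.6, 0.4, 0], [0.1, -0.8, -8.5, -1.0, 0], [0.1, -0.6, -8.3, -2.3, 0], [0.1, -0.4, -7.8, -3.6, 0], [0.1, -0.2, -7.2, -4.7, 0], [0.1, -0.0, -6.4, -5.8, 0],
```

>>> {"api": "carry_out", "payload": {"commands": [[[0.1,0,-9.5,3,0],[0.1,0,-9.5,1.5,0],[0.1,0,-9,0.4,0],[0.1,0,-8.5,-1,0]]]}}

```text
time: 6.95
position: [0.6029, 0.13, 0.0702]
tool_rot: [0.653, 0.366, -0.526, 0.403]
ft_force: [1.4, -9.1, 4.2]
grip_width: 0.0236
```

```bash
python3 -c "
from h import *
st()"
```

```text
t 6.95 crank 175.5 r 0.055 p [0.6029 0.13   0.0702] axis [ 0.179  0.054 -0.982] F [ 1.4 -9.1  4.2] w 0.0236
[0.1, -1.0, -8.6, 0.2, 0], [0.1, -1.1, -8.5, -1.1, 0], [0.1, -0.9, -8.2, -2.5, 0], [0.1, -0.7, -7.8, -3.7, 0], [0.1, -0.4, -7.1, -4.9, 0], [0.1, -0.2, -6.3, -5.9, 0], [0.1, 0.1, -5.3, -6.8, 0], [0.1, 0.3, -4.2, -7.5, 0],
```

>>> {"api": "carry_out", "payload": {"commands": [[[0.1,0,-8.5,1,0],[0.1,0,-8,-0.8,0],[0.1,0,-7.5,-2,0],[0.1,0,-7,-3,0],[0.1,0,-6,-4,0],[0.1,0,-5.5,-4.5,0]]]}}

```text
time: 7.45
position: [0.5702, 0.1555, 0.0702]
tool_rot: [0.656, 0.363, -0.528, 0.399]
ft_force: [0.8, 8.8, -0.8]
grip_width: 0.024
```

```bash
python3 -c "
from h import *
st()"
```

```text
t 7.45 crank 219.3 r 0.0562 p [0.5702 0.1555 0.0702] axis [ 0.179  0.055 -0.982] F [ 0.8  8.8 -0.8] w 0.024
[0.1, 0.2, -5.8, -6.6, 0], [0.1, 0.1, -5.5, -6.6, 0], [0.1, 0.3, -4.4, -7.4, 0], [0.1, 0.5, -3.2, -8.0, 0], [0.1, 0.8, -2.0, -8.4, 0], [0.1, 1.0, -0.6, -8.5, 0], [0.1, 1.2, 0.7, -8.5, 0], [0.1, 1.3, 2.0, -8.3, 0],
```

>>> {"api": "carry_out", "payload": {"commands": [[[0.1,0,-5.5,-5.5,0],[0.1,0,-5,-6,0],[0.1,0.3,-4,-6.5,0],[0.1,0.5,-3,-7,0],[0.1,0.8,-2,-7,0],[0.1,1,-0.6,-7.5,0]]]}}

```text
time: 7.95
position: [0.5679, 0.2045, 0.0702]
tool_rot: [0.659, 0.363, -0.528, 0.393]
ft_force: [0.9, 3.6, 0.0]
grip_width: 0.0238
```

```bash
python3 -c "
from h import *
st()"
```

```text
t 7.95 crank 271.1 r 0.0559 p [0.5679 0.2045 0.0702] axis [ 0.178  0.062 -0.982] F [0.9 3.6 0. ] w 0.0238
[0.1, 1.5, 1.2, -8.5, 0], [0.1, 1.3, 1.6, -8.4, 0], [0.1, 1.5, 2.9, -8.0, 0], [0.1, 1.6, 4.1, -7.4, 0], [0.1, 1.6, 5.3, -6.6, 0], [0.1, 1.6, 6.2, -5.7, 0], [0.1, 1.6, 7.1, -4.7, 0], [0.1, 1.5, 7.7, -3.5, 0],
```

>>> {"api": "carry_out", "payload": {"commands": [[[0.1,1.3,0.8,-8.3,0],[0.1,1.3,1.6,-8.3,0],[0.1,1.5,2.9,-8,0],[0.1,1.6,4,-7.4,0],[0.1,1.6,5.3,-6.6,0],[0.1,1.6,6.2,-5.7,0],[0.1,1.6,7,-4.7,0],[0.1,1.5,7.7,-3.5,0]]]}}

```text
time: 8.62
position: [0.6251, 0.2371, 0.0702]
tool_rot: [0.656, 0.363, -0.532, 0.393]
ft_force: [-2.4, -2.5, 4.7]
grip_width: 0.0236
```

```bash
python3 -c "
from h import *
st()"
```

```text
t 8.62 crank 344.2 r 0.0548 p [0.6251 0.2371 0.0702] axis [ 0.17   0.058 -0.984] F [-2.4 -2.5  4.7] w 0.0236
[0.1, 1.5, 8.2, -2.2, 0], [0.1, 1.2, 8.5, -0.7, 0], [0.1, 1.0, 8.5, 0.6, 0], [0.1, 0.9, 8.4, 1.9, 0], [0.1, 0.6, 8.0, 3.2, 0], [0.1, 0.4, 7.4, 4.4, 0], [0.1, 0.2, 6.6, 5.5, 0], [0.1, -0.1, 5.7, 6.5, 0],
```

>>> {"api": "carry_out", "payload": {"commands": [[[0.1,1.4,8.2,-2,0],[0.1,1.2,8.5,-0.7,0],[0.1,1,8.5,0.6,0],[0.1,0.9,8.4,2,0],[0.1,0.6,8,3.2,0],[0.1,0.4,7.4,4.4,0],[0.1,0.2,6.6,5.5,0],[0.1,0,5.7,6.5,0]]], "force": 55}}

```text
time: 9.28
position: [0.6728, 0.1905, 0.0702]
tool_rot: [0.651, 0.366, -0.538, 0.39]
ft_force: [-6.1, 3.6, 7.3]
grip_width: 0.0233
```

```bash
python3 -c "
from h import *
st(step=13)"
```

```text
t 9.28 crank 59.7 r 0.0544 p [0.6728 0.1905 0.0702] axis [ 0.152  0.058 -0.987] F [-6.1  3.6  7.3] w 0.0233
[0.1, -0.4, 6.1, 10.8, 0], [0.1, -1.1, 3.1, 12.0, 0], [0.1, -1.4, 0.3, 12.4, 0], [0.1, -1.7, -2.5, 12.1, 0], [0.1, -1.9, -5.2, 11.2, 0], [0.1, -2.0, -7.6, 9.7, 0], [0.1, -2.0, -9.6, 7.7, 0], [0.1, -1.9, -11.1, 5.3, 0],
```

>>> {"api": "carry_out", "payload": {"commands": [[[0.1,-0.4,6,11,0],[0.1,-1,3,12.5,0],[0.1,-1.4,0.3,13,0],[0.1,-1.7,-2.5,13,0],[0.1,-1.8,-5.2,12.5,0]]]}}

```text
time: 9.7
position: [0.6558, 0.1421, 0.0704]
tool_rot: [0.66, 0.367, -0.531, 0.384]
ft_force: [6.1, 12.1, -2.3]
grip_width: 0.0235
```

```bash
python3 -c "
from h import *
st(step=13)"
```

```text
t 9.7 crank 116.2 r 0.0549 p [0.6558 0.1421 0.0704] axis [ 0.167  0.076 -0.983] F [ 6.1 12.1 -2.3] w 0.0235
[0.1, -1.8, -5.8, 10.8, 0], [0.1, -2.3, -8.2, 9.1, 0], [0.1, -2.2, -10.1, 7.0, 0], [0.1, -2.0, -11.4, 4.5, 0], [0.1, -1.7, -12.2, 1.8, 0], [0.1, -1.3, -12.3, -1.0, 0], [0.1, -0.9, -11.9, -3.7, 0], [0.1, -0.4, -10.8, -6.3, 0],
```

>>> {"api": "carry_out", "payload": {"commands": [[[0.1,-1.8,-7,13,0],[0.1,-2.2,-10,11,0],[0.1,-2.2,-12,8.5,0],[0.1,-2,-13,6,0],[0.1,-1.7,-13,3.5,0]]]}}

```text
time: 10.12
position: [0.6168, 0.1281, 0.0707]
tool_rot: [0.679, 0.353, -0.512, 0.39]
ft_force: [8.8, -8.5, -3.0]
grip_width: 0.0241
```

```bash
python3 -c "
from h import *
st(step=10)"
```

```text
t 10.12 crank 161.7 r 0.0551 p [0.6168 0.1281 0.0707] axis [ 0.227  0.079 -0.971] F [ 8.8 -8.5 -3. ] w 0.0241
[0.1, -1.4, -9.1, 2.8, 0], [0.1, -1.8, -9.4, 1.1, 0], [0.1, -1.5, -9.4, -0.6, 0], [0.1, -1.2, -9.3, -2.2, 0], [0.1, -0.9, -8.8, -3.8, 0], [0.1, -0.5, -8.0, -5.2, 0], [0.1, -0.1, -7.1, -6.5, 0], [0.1, 0.3, -5.9, -7.6, 0],
```

>>> {"api": "carry_out", "payload": {"commands": [[[0.1,-1.4,-10,4.5,0],[0.1,-1.7,-9.5,2,0],[0.1,-1.4,-9,0,0],[0.1,-1.2,-8,-2,0],[0.1,-0.9,-7.5,-3,0],[0.1,-0.5,-7,-4,0]]]}}

```text
time: 10.62
position: [0.579, 0.1446, 0.0705]
tool_rot: [0.682, 0.346, -0.512, 0.391]
ft_force: [-5.4, 0.8, 12.8]
grip_width: 0.0241
```

```bash
python3 -c "
from h import *
st(step=9)"
```

```text
t 10.62 crank 205.3 r 0.0564 p [0.579  0.1446 0.0705] axis [ 0.236  0.073 -0.969] F [-5.4  0.8 12.8] w 0.0241
[0.1, -0.0, -7.3, -5.0, 0], [0.1, -0.4, -7.1, -4.9, 0], [0.1, -0.1, -6.3, -5.9, 0], [0.1, 0.2, -5.3, -6.8, 0], [0.1, 0.5, -4.2, -7.5, 0], [0.1, 0.9, -3.0, -8.0, 0], [0.1, 1.2, -1.7, -8.4, 0], [0.1, 1.4, -0.4, -8.5, 0],
```

>>> {"api": "carry_out", "payload": {"commands": [[[0.1,0,-7,-4.5,0],[0.1,-0.4,-6.5,-4.8,0],[0.1,0,-6,-5.5,0],[0.1,0.2,-5,-6.3,0],[0.1,0.5,-4,-7,0],[0.1,0.9,-3,-7.5,0],[0.1,1.2,-1.7,-8,0],[0.1,1.4,-0.4,-8.3,0]]]}}

```text
time: 11.28
position: [0.5741, 0.215, 0.0706]
tool_rot: [0.686, 0.347, -0.513, 0.383]
ft_force: [3.4, -0.8, -1.4]
grip_width: 0.0237
```

```bash
python3 -c "
from h import *
st(step=9.5)"
```

```text
t 11.28 crank 282.7 r 0.0563 p [0.5741 0.215  0.0706] axis [ 0.234  0.083 -0.969] F [ 3.4 -0.8 -1.4] w 0.0237
[0.1, 2.7, 2.9, -8.4, 0], [0.1, 2.1, 3.2, -8.3, 0], [0.1, 2.2, 4.5, -7.6, 0], [0.1, 2.3, 5.7, -6.7, 0], [0.1, 2.2, 6.8, -5.6, 0], [0.1, 2.2, 7.7, -4.4, 0], [0.1, 2.0, 8.3, -3.1, 0], [0.1, 1.8, 8.8, -1.6, 0],
```

>>> {"api": "carry_out", "payload": {"commands": [[[0.1,2,2.6,-8.5,0],[0.1,2.1,3.2,-8.3,0],[0.1,2.2,4.5,-7.6,0],[0.1,2.3,5.7,-6.7,0],[0.1,2.2,6.8,-5.6,0],[0.1,2.2,7.7,-4.4,0],[0.1,2,8.3,-3,0],[0.1,1.8,8.8,-1.6,0]]]}}

```text
time: 11.95
position: [0.6425, 0.2323, 0.0706]
tool_rot: [0.682, 0.347, -0.517, 0.384]
ft_force: [-3.3, -1.9, 7.0]
grip_width: 0.0242
```

```bash
python3 -c "
from h import *
st(step=9.5)"
```

```text
t 11.95 crank 2.3 r 0.0541 p [0.6425 0.2323 0.0706] axis [ 0.224  0.076 -0.972] F [-3.3 -1.9  7. ] w 0.0242
[0.1, 2.1, 8.8, -0.4, 0], [0.1, 1.2, 8.8, 1.9, 0], [0.1, 0.9, 8.4, 3.3, 0], [0.1, 0.5, 7.8, 4.6, 0], [0.1, 0.2, 7.0, 5.8, 0], [0.1, -0.2, 6.0, 6.9, 0], [0.1, -0.5, 4.8, 7.7, 0], [0.1, -0.9, 3.4, 8.4, 0],
```

>>> {"api": "carry_out", "payload": {"commands": [[[0.1,2,8.8,-0.4,0],[0.1,1.2,8.8,1.9,0],[0.1,0.9,8.4,3.3,0],[0.1,0.5,7.8,4.6,0],[0.1,0.2,7,5.8,0],[0.1,-0.2,6,6.9,0],[0.1,-0.5,4.8,7.7,0]]]}}

```text
time: 12.53
position: [0.6737, 0.1807, 0.0706]
tool_rot: [0.678, 0.35, -0.523, 0.38]
ft_force: [-4.1, 5.9, 6.6]
grip_width: 0.0242
```

```bash
python3 -c "
from h import *
st(step=13)"
```

```text
t 12.53 crank 70.5 r 0.0538 p [0.6737 0.1807 0.0706] axis [ 0.208  0.077 -0.975] F [-4.1  5.9  6.6] w 0.0242
[0.1, -0.5, 5.1, 11.3, 0], [0.1, -1.9, 1.3, 12.2, 0], [0.1, -2.3, -1.5, 12.2, 0], [0.1, -2.6, -4.2, 11.4, 0], [0.1, -2.7, -6.7, 10.2, 0], [0.1, -2.8, -8.8, 8.3, 0], [0.1, -2.6, -10.5, 6.1, 0], [0.1, -2.4, -11.7, 3.5, 0],
```

>>> {"api": "carry_out", "payload": {"commands": [[[0.1,-0.5,4.5,12,0],[0.1,-1.9,1.3,13,0],[0.1,-2.3,-1.5,13,0],[0.1,-2.6,-4.2,13,0],[0.1,-2.7,-6.7,12.5,0],[0.1,-2.7,-9.5,11.5,0]]]}}

```text
time: 13.03
position: [0.6375, 0.1307, 0.0708]
tool_rot: [0.69, 0.347, -0.512, 0.376]
ft_force: [9.5, 13.5, -2.1]
grip_width: 0.0242
```

```bash
python3 -c "
from h import *
st(step=13)"
```

```text
t 13.03 crank 140.1 r 0.0553 p [0.6375 0.1307 0.0708] axis [ 0.235  0.094 -0.967] F [ 9.5 13.5 -2.1] w 0.0242
[0.1, -2.3, -9.7, 7.6, 0], [0.1, -2.9, -10.9, 5.3, 0], [0.1, -2.5, -11.9, 2.6, 0], [0.1, -2.1, -12.3, -0.1, 0], [0.1, -1.5, -12.0, -2.9, 0], [0.1, -0.8, -11.2, -5.5, 0], [0.1, -0.1, -9.7, -7.8, 0], [0.1, 0.6, -7.8, -9.7, 0],
```

>>> {"api": "carry_out", "payload": {"commands": [[[0.1,-2.3,-11,9,0],[0.1,-2.8,-12,6.5,0],[0.1,-2.4,-12.5,4,0],[0.1,-2,-12,1.5,0],[0.1,-1.5,-9,-1,0]]]}}

```text
time: 13.45
position: [0.5971, 0.1328, 0.071]
tool_rot: [0.701, 0.335, -0.501, 0.383]
ft_force: [-3.4, -11.5, 5.5]
grip_width: 0.0244
```

```bash
python3 -c "
from h import *
st(step=9)"
```

```text
t 13.45 crank 183.7 r 0.0558 p [0.5971 0.1328 0.071 ] axis [ 0.274  0.086 -0.958] F [ -3.4 -11.5   5.5] w 0.0244
[0.1, -0.6, -8.7, -1.0, 0], [0.1, -1.4, -8.3, -1.8, 0], [0.1, -1.0, -8.0, -3.0, 0], [0.1, -0.7, -7.5, -4.2, 0], [0.1, -0.3, -6.8, -5.3, 0], [0.1, 0.1, -5.9, -6.3, 0], [0.1, 0.5, -4.9, -7.1, 0], [0.1, 0.9, -3.8, -7.7, 0],
```

>>> {"api": "carry_out", "payload": {"commands": [[[0.1,-0.6,-8.5,-0.5,0],[0.1,-1.3,-8,-1.5,0],[0.1,-1,-7.5,-2.5,0],[0.1,-0.7,-7,-3.7,0],[0.1,-0.3,-6.5,-4.8,0],[0.1,0.1,-5.6,-5.8,0],[0.1,0.5,-4.7,-6.6,0],[0.1,0.9,-3.6,-7.3,0]]]}}

```text
time: 14.12
position: [0.5644, 0.1898, 0.0708]
tool_rot: [0.701, 0.335, -0.504, 0.376]
ft_force: [1.5, 6.1, 1.5]
grip_width: 0.0247
```

```bash
python3 -c "
from h import *
st(step=9)"
```

```text
t 14.12 crank 254.7 r 0.057 p [0.5644 0.1898 0.0708] axis [ 0.266  0.091 -0.96 ] F [1.5 6.1 1.5] w 0.0247
[0.1, 2.5, -1.1, -8.6, 0], [0.1, 1.5, -1.5, -8.4, 0], [0.1, 1.8, -0.1, -8.4, 0], [0.1, 2.0, 1.2, -8.3, 0], [0.1, 2.2, 2.5, -8.0, 0], [0.1, 2.3, 3.7, -7.4, 0], [0.1, 2.4, 4.9, -6.7, 0], [0.1, 2.4, 5.9, -5.8, 0],
```

>>> {"api": "carry_out", "payload": {"commands": [[[0.1,2,-1.5,-8.2,0],[0.1,1.5,-1.3,-8.2,0],[0.1,1.8,0,-8.2,0],[0.1,2,1.2,-8,0],[0.1,2.2,2.5,-7.8,0],[0.1,2.3,3.7,-7.4,0],[0.1,2.4,4.9,-6.7,0],[0.1,2.4,5.9,-5.8,0]]]}}

```text
time: 14.78
position: [0.6161, 0.238, 0.0708]
tool_rot: [0.702, 0.334, -0.503, 0.378]
ft_force: [-0.9, -8.9, 6.0]
grip_width: 0.0243
```

```bash
python3 -c "
from h import *
st(step=9)"
```

```text
t 14.78 crank 332.8 r 0.0551 p [0.6161 0.238  0.0708] axis [ 0.271  0.088 -0.959] F [-0.9 -8.9  6. ] w 0.0243
[0.1, 3.1, 7.1, -3.8, 0], [0.1, 2.2, 7.9, -2.8, 0], [0.1, 2.0, 8.3, -1.5, 0], [0.1, 1.8, 8.4, -0.2, 0], [0.1, 1.5, 8.4, 1.1, 0], [0.1, 1.1, 8.2, 2.4, 0], [0.1, 0.8, 7.8, 3.6, 0], [0.1, 0.4, 7.2, 4.8, 0],
```

>>> {"api": "carry_out", "payload": {"commands": [[[0.1,2.6,7.1,-3.8,0],[0.1,2.2,7.9,-2.8,0],[0.1,2,8.3,-1.5,0],[0.1,0,0,0,0],[0.1,0,0,0,0],[0.1,0,0,0,0]]], "force": 30}}

```text
time: 15.28
position: [0.6459, 0.231, 0.0703]
tool_rot: [0.701, 0.333, -0.503, 0.38]
ft_force: [-1.8, -0.5, 2.5]
grip_width: 0.0259
```

```bash
python3 -c "
from h import *
st(step=9)
p,R=pose();print(R.as_matrix().round(3))
cv2.imwrite('pics/g2.png',cv2.resize(np.hstack([robot.camera('side')[140:290,180:380,::-1],robot.camera('top')[150:300,200:400,::-1]]),None,fx=2,fy=2,interpolation=cv2.INTER_CUBIC))"
```

```text
t 15.28 crank 5.4 r 0.0539 p [0.6459 0.231  0.0703] axis [ 0.272  0.085 -0.959] F [-1.8 -0.5  2.5] w 0.0259
[0.1, 2.1, 8.3, -0.4, 0], [0.1, 1.3, 8.3, 1.9, 0], [0.1, 1.0, 8.0, 3.2, 0], [0.1, 0.6, 7.4, 4.4, 0], [0.1, 0.2, 6.7, 5.5, 0], [0.1, -0.2, 5.8, 6.4, 0], [0.1, -0.6, 4.8, 7.2, 0], [0.1, -0.9, 3.6, 7.8, 0], 
[[ 0.272  0.849 -0.453]
 [ 0.085 -0.49  -0.867]
 [-0.959  0.198 -0.205]]
```

View pics/g2.png

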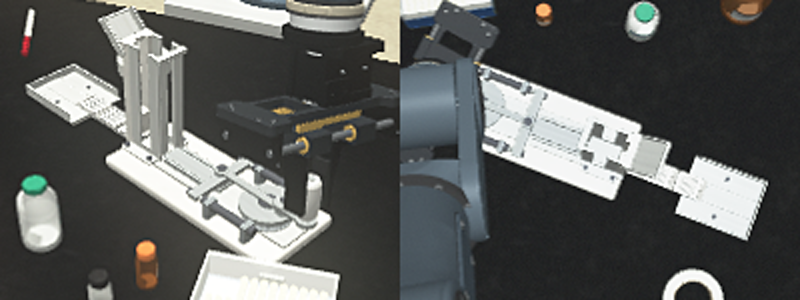

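The side view shows the crank home and the cassettes on the runway. I'll release, rise, and go to the arm's inner reach limit. Rows have no tilt of their own, and the lean can build up there.

>>> {"api": "carry_out", "payload": {"commands": [[[0.6,0,0,0,0],[0.6,0,0,0,0],[0.6,0,0,0,0],[0.6,0,0,0,0],[0.6,-15,0,0,0],[0.6,-25,0,0,0],[0.6,-30,0,0,0],[0.6,-30,0,0,0]]]}}

```text
time: 16.05
position: [0.6162, 0.224, 0.1608]
tool_rot: [0.698, 0.335, -0.505, 0.38]
ft_force: [1.0, -0.6, 0.6]
grip_width: 0.0518
```

```bash
python3 -c "
from h import *
st(n=1); p0,R=pose(); print(robot.get_obs()['q'].round(2))
a=np.array([.56,.14,.26]); W=[p0+(a-p0)*i/4 for i in range(1,5)]
g=np.array([.10,-.45,.26]); n=24
W+=[a+(g-a)*i/n for i in range(1,n+1)]
plan(W[:8],.6); print(np.linalg.norm(W[10:],axis=1).min()); "
```

```text
t 16.05 crank 331.4 r 0.0412 p [0.6162 0.224  0.1608] axis [ 0.265  0.083 -0.961] F [ 1.  -0.6  0.6] w 0.0518
[0.1, 90.2, -18.4, 2.8, 0], 
[0.16 0.55 1.64 0.06 0.67 0.61]
[0.6, -29.3, 3.0, 19.6, 0], [0.6, -29.3, 3.0, 19.6, 0], [0.6, -29.3, 3.0, 19.6, 0], [0.6, -29.3, 3.0, 19.6, 0], [0.6, -7.1, -4.4, 30.0, 0], [0.6, -7.1, -4.4, 30.0, 0], [0.6, -7.1, -4.4, 30.0, 0], [0.6, -7.1, -4.4, 30.0, 0], 
0.44066178924431376
```

>>> {"api": "carry_out", "payload": {"commands": [[[0.6,-29,3,20,0],[0.6,-29,3,20,0],[0.6,-29,3,20,0],[0.6,-25,3,20,0],[0.6,-8,-5,34,0],[0.6,-8,-5,34,0],[0.6,-8,-5,34,0],[0.6,-8,-5,34,0]]]}}

```text
time: 16.72
position: [0.4783, 0.0271, 0.2678]
tool_rot: [0.704, 0.333, -0.491, 0.391]
ft_force: [0.4, -1.3, -0.8]
grip_width: 0.0524
```

>>> {"api": "carry_out", "payload": {"commands": [[[0.6,-8,-5,34,0],[0.6,-8,-5,34,0],[0.6,-8,-5,34,0],[0.6,-8,-5,34,0],[0.6,-8,-5,34,0],[0.6,-8,-5,34,0],[0.6,-8,-5,34,0],[0.6,-8,-5,34,0]]]}}

```text
time: 17.38
position: [0.3014, -0.2063, 0.2654]
tool_rot: [0.703, 0.33, -0.487, 0.399]
ft_force: [-0.4, 0.1, 0.4]
grip_width: 0.0521
```

```bash
python3 -c "
from h import *
p0,R=pose(); print(p0,robot.get_obs()['q'].round(2),R.as_matrix().round(3))
g=np.array([.07,-.42,.26]); plan([p0+(g-p0)*i/8 for i in range(1,9)],.6)
d=R.inv().apply([-.05,.35,0]);print(d)"
```

```text
[ 0.30138862 -0.20627588  0.26537591] [-1.2   0.03  2.1   0.38  1.   -0.94] [[ 0.307  0.854 -0.421]
 [ 0.075 -0.463 -0.883]
 [-0.949  0.24  -0.206]]
[0.6, -10.3, -12.5, 35.9, 0], [0.6, -10.3, -12.5, 35.9, 0], [0.6, -10.3, -12.5, 35.9, 0], [0.6, -10.3, -12.5, 35.9, 0], [0.6, -10.3, -12.5, 35.9, 0], [0.6, -10.3, -12.5, 35.9, 0], [0.6, -10.3, -12.5, 35.9, 0], [0.6, -10.3, -12.5, 35.9, 0], 
[ 0.01101164 -0.20455759 -0.28815783]
```

>>> {"api": "carry_out", "payload": {"commands": [[[0.6,-10,-12,34,0],[0.6,-10,-12,34,0],[0.6,-10,-12,34,0],[0.6,-10,-12,34,0],[0.6,-10,-12,34,0],[0.6,-10,-12,34,0],[0.6,-10,-12,34,0],[0.6,-10,-12,34,0]]]}}

```text
time: 18.05
position: [0.0673, -0.4196, 0.2657]
tool_rot: [0.701, 0.325, -0.49, 0.404]
ft_force: [0.3, -0.9, 0.3]
grip_width: 0.0522
```

```bash
python3 -c "
from h import *
p0,R=pose(); print(p0,robot.get_obs()['q'].round(2),R.as_matrix().round(3))
d=R.inv().apply([-.0,.03,0]);print(d)"
```

```text
[ 0.0672836  -0.41956923  0.26570948] [-1.89  0.24  1.84  0.3   1.24 -1.54] [[ 0.309  0.851 -0.424]
 [ 0.058 -0.462 -0.885]
 [-0.949  0.248 -0.192]]
[ 0.00175043 -0.01386892 -0.02654409]
```

>>> {"api": "carry_out", "payload": {"commands": [[[0.6,2,-14,-26,0],[0.6,2,-14,-26,0],[0.6,2,-14,-26,0],[0.6,2,-14,-26,0]]]}}

```text
time: 18.38
position: [0.0553, -0.317, 0.2611]
tool_rot: [0.697, 0.319, -0.497, 0.406]
ft_force: [-0.9, -0.3, -0.3]
grip_width: 0.0524
```

```bash
python3 -c "
from h import *
p0,R=pose(); print(p0,robot.get_obs()['q'].round(2),R.as_matrix().round(3))
d=R.inv().apply([-.0,.03,0]);print(d)"
```

```text
[ 0.05525863 -0.31699096  0.26105977] [-2.02  0.08  2.07  0.28  1.19 -1.67] [[ 0.301  0.849 -0.434]
 [ 0.041 -0.466 -0.884]
 [-0.953  0.249 -0.175]]
[ 0.00121693 -0.0139835  -0.02651379]
```

>>> {"api": "carry_out", "payload": {"commands": [[[0.6,1,-14,-27,0],[0.6,1,-14,-27,0],[0.6,1,-14,-27,0],[0.6,1,-14,-27,0],[0.6,1,-14,-27,0]]]}}

```text
time: 18.8
position: [0.0562, -0.1595, 0.2612]
tool_rot: [0.693, 0.323, -0.498, 0.409]
ft_force: [-1.4, 0.8, 0.8]
grip_width: 0.0518
```

```bash
python3 -c "
from h import *
p0,R=pose(); print(p0,robot.get_obs()['q'].round(2),R.as_matrix().round(3))
d=R.inv().apply([-.0,.03,0]);print(d)"
```

```text
[ 0.05619109 -0.15953692  0.26116239] [-2.45 -0.26  2.34  0.16  1.33 -2.04] [[ 0.296  0.855 -0.426]
 [ 0.04  -0.457 -0.888]
 [-0.954  0.246 -0.17 ]]
[ 0.00120423 -0.01371656 -0.02665344]
```

Run:
```python
from h import *
o=robot.get_obs()
D=[([-1.5235,.5284,1.4338,0,1.1814,-.1785],[.13993,-.60846,.22166]),
([-1.22,.33,1.81,0,1,-.74],[.2598,-.3931,.2173]),([-.13,.39,1.68,.01,1.09,.25],[.5204,.0465,.2272]),
([.16,.55,1.64,.06,.67,.61],[.6162,.224,.1608]),([-1.2,.03,2.1,.38,1.,-.94],[.3014,-.2063,.2654]),
([-1.89,.24,1.84,.30,1.24,-1.54],[.0673,-.4196,.2657]),([-2.02,.08,2.07,.28,1.19,-1.67],[.0553,-.317,.2611]),(o["q"],o["position"])]
def fk(q,g):
    d1,a1,L2,L3,Lt=g; A=Ro.from_euler("ZY",[q[0],q[1]]);B=A*Ro.from_euler("Y",q[2]);T=B*Ro.from_euler("ZYZ",q[3:])
    return np.r_[0,0,d1]+Ro.from_euler("Z",q[0]).apply([a1,0,0])+A.apply([0,0,L2])+B.apply([0,0,L3])+T.apply([0,0,Lt]),T
f=lambda g:np.r_[tuple(fk(q,g)[0]-p for q,p in D)]
r=least_squares(f,[.35,0,.6,.4,.3]);print(r.x,(r.fun.reshape(-1,3)*1e3).round(1))
T=fk(o["q"],r.x)[1];print(T.as_matrix().round(3),pose()[1].as_matrix().round(3))
d1,a1,L2,L3,Lt=r.x
print("min wrist dist",np.sqrt(L2**2+L3**2+2*L2*L3*np.cos(2.44)))
```

```text
[ 0.70169473 -0.17498217  0.45447351  0.57678353  0.62204252] [[-112.2   23.1   30.4]
 [-102.   -38.1  -18.6]
 [ -31.1 -104.9   -3.2]
 [  76.6  -88.7   -3.4]
 [   8.   -53.8   -5.8]
 [  -8.6   43.1    7. ]
 [ -13.    37.1  -13.1]
 [ -36.1   49.7    6.5]]
[[-0.855  0.426  0.296]
 [ 0.457  0.888  0.04 ]
 [-0.246  0.17  -0.954]] [[ 0.296  0.855 -0.426]
 [ 0.04  -0.457 -0.888]
 [-0.954  0.246 -0.17 ]]
min wrist dist 0.3725363343628042
```

```bash
cat > fkm.py <<'E'
from h import *
D=[([-1.5235,.5284,1.4338,0,1.1814,-.1785],[.13993,-.60846,.22166]),
([-1.22,.33,1.81,0,1,-.74],[.2598,-.3931,.2173]),([-.13,.39,1.68,.01,1.09,.25],[.5204,.0465,.2272]),
([.16,.55,1.64,.06,.67,.61],[.6162,.224,.1608]),([-1.2,.03,2.1,.38,1.,-.94],[.3014,-.2063,.2654]),
([-1.89,.24,1.84,.30,1.24,-1.54],[.0673,-.4196,.2657]),([-2.02,.08,2.07,.28,1.19,-1.67],[.0553,-.317,.2611]),
([-2.45,-.26,2.34,.16,1.33,-2.04],[.0562,-.1595,.2612])]
def fk(q,g):
    d1,b,L2,L3,Lt,c=g; Z=Ro.from_euler("Z",q[0]);A=Z*Ro.from_euler("Y",q[1]);B=A*Ro.from_euler("Y",q[2]);W=B*Ro.from_euler("ZY",q[3:5]);T=W*Ro.from_euler("Z",q[5])
    return np.r_[0,0,d1]+Z.apply([0,b,0])+A.apply([0,0,L2])+B.apply([0,0,L3])+W.apply([0,c,0])+T.apply([0,0,Lt]),T
f=lambda g:np.r_[tuple(fk(q,g)[0]-p for q,p in D)]
r=least_squares(f,[.35,.1,.5,.4,.3,0]);G=r.x
if __name__=="__main__":
    print(G,(r.fun.reshape(-1,3)*1e3).round(1)); d1,b,L2,L3,Lt,c=G
    print("min wrist dist",np.sqrt(L2**2+L3**2+2*L2*L3*np.cos(2.44)))
E
python3 fkm.py
```

```text
[ 0.11291454  0.12926829  0.59683874  0.32397142  0.28216918 -0.01606635] [[ 1.5 14.7  0.9]
 [ 6.9 -6.3  3.5]
 [-3.6  2.6  0.4]
 [ 9.6  2.3  1.3]
 [-3.4 -1.5 -0.6]
 [-2.9  0.  -2.4]
 [-3.2 -3.8 -2.4]
 [ 1.6  3.4 -0.7]]
min wrist dist 0.40717728331123243
```

```bash
python3 -c "
from h import *
p0,R=pose()
plan([p0+[0,-.025*i,-.022*i] for i in range(1,7)],.3)
print(R.inv().apply([[-.01,.03,0],[-.02,.02,0],[0,.03,0]])*1e3)"
```

```text
[0.3, 20.0, 6.0, 25.9, 0], [0.3, 20.0, 6.0, 25.9, 0], [0.3, 20.0, 6.0, 25.9, 0], [0.3, 20.0, 6.0, 25.9, 0], [0.3, 20.0, 6.0, 25.9, 0], [0.3, 20.0, 6.0, 25.9, 0], 
[[ -1.75482402 -22.26375482 -22.38851969]
 [ -5.11529189 -26.23875721  -9.23912382]
 [  1.20423289 -13.71656432 -26.65343667]]
```

>>> {"api": "carry_out", "payload": {"commands": [[[0.3,20,6,26,0],[0.3,20,6,26,0],[0.3,20,6,26,0],[0.3,20,6,26,0],[0.3,20,6,26,0],[0.3,20,6,26,0]]]}}

```text
time: 19.3
position: [0.0217, -0.3223, 0.1432]
tool_rot: [0.674, 0.287, -0.552, 0.399]
ft_force: [-0.5, 0.5, 0.9]
grip_width: 0.0275
```

>>> {"api": "carry_out", "payload": {"commands": [[[0.3,0,-18,-24,0],[0.3,0,-18,-24,0],[0.3,0,-18,-24,0],[0.3,0,-18,-24,0]]]}}

```text
time: 19.63
position: [-0.0037, -0.2394, 0.1454]
tool_rot: [0.673, 0.298, -0.547, 0.399]
ft_force: [0.7, -0.4, 0.3]
grip_width: 0.0259
```

```bash
python3 -c "
from h import *
p0,R=pose(); print(p0,robot.get_obs()['q'].round(2),R.as_matrix().round(3))
print(R.inv().apply([[-.01,.03,0],[0,.03,0]])*1e3)"
```

```text
[-0.00372968 -0.23942825  0.1454391 ] [-2.36  0.24  2.44  0.32  0.62 -2.1 ] [[ 0.225  0.837 -0.499]
 [-0.035 -0.504 -0.863]
 [-0.974  0.212 -0.084]]
[[ -3.31340365 -23.50440325 -20.89412319]
 [ -1.06063287 -15.13442863 -25.88096072]]
```

>>> {"api": "carry_out", "payload": {"commands": [[[0.3,-1,-16,-26,0],[0.3,-1,-16,-26,0],[0.3,-1,-16,-26,0]]]}}

```text
time: 19.88
position: [-0.0256, -0.1852, 0.1834]
tool_rot: [0.679, 0.309, -0.538, 0.392]
ft_force: [-0.6, 0.4, -0.1]
grip_width: 0.0262
```

```bash
python3 -c "
from h import *
p0,R=pose(); print(p0,robot.get_obs()['q'].round(2),R.as_matrix().round(3))"
```

```text
[-0.0256048  -0.18524655  0.18336473] [-2.61  0.05  2.44  0.16  0.86 -2.2 ] [[ 0.229  0.842 -0.489]
 [-0.001 -0.502 -0.865]
 [-0.973  0.199 -0.114]]
```

```bash
python3 -c "
from h import *
p0,R=pose()
g=np.array([.03,-.36,.20]); plan([p0+(g-p0)*i/6 for i in range(1,7)],.3)
print(R.inv().apply([[0,.022,-.022],[-.005,.022,-.022]])*1e3)"
```

```text
[0.3, -0.5, 23.0, 20.3, 0], [0.3, -0.5, 23.0, 20.3, 0], [0.3, -0.5, 23.0, 20.3, 0], [0.3, -0.5, 23.0, 20.3, 0], [0.3, -0.5, 23.0, 20.3, 0], [0.3, -0.5, 23.0, 20.3, 0], 
[[ 21.38368239 -15.42290959 -16.51883734]
 [ 20.23652934 -19.63125365 -14.0746851 ]]
```

>>> {"api": "carry_out", "payload": {"commands": [[[0.3,-1,23,20,0],[0.3,-1,23,20,0],[0.3,-1,23,20,0],[0.3,-1,23,20,0],[0.3,-1,23,20,0]]]}}

```text
time: 20.3
position: [-0.0074, -0.3346, 0.204]
tool_rot: [0.686, 0.279, -0.562, 0.369]
ft_force: [-0.0, -0.1, -0.3]
grip_width: 0.0259
```

>>> {"api": "carry_out", "payload": {"commands": [[[0.3,21,-17,-16,0],[0.3,21,-17,-16,0],[0.3,21,-17,-16,0],[0.3,21,-17,-16,0],[0.3,21,-17,-16,0],[0.3,21,-17,-16,0]]]}}

```text
time: 20.8
position: [-0.0385, -0.266, 0.0876]
tool_rot: [0.67, 0.289, -0.57, 0.377]
ft_force: [-0.9, -0.0, -0.1]
grip_width: 0.0263
```

```bash
python3 -c "
from h import *
p0,R=pose(); print(p0,robot.get_obs()['q'].round(2),R.as_matrix().round(3))
print(R.inv().apply([[0,.022,-.022],[-.005,.022,-.022]])*1e3)"
```

```text
[-0.0385459  -0.26599047  0.08761489] [-2.35  0.48  2.44  0.48  0.35 -2.23] [[ 0.183  0.818 -0.545]
 [-0.043 -0.548 -0.836]
 [-0.982  0.176 -0.065]]
[[ 20.6710097  -15.9278523  -16.94145445]
 [ 19.75537237 -20.01717962 -14.21399953]]
```

```bash
python3 -c "
from h import *
p0,R=pose()
def seg(a,b,n): a,b=np.array(a),np.array(b); return [a+(b-a)*i/n for i in range(1,n+1)]
W=seg(p0,[.12,-.38,.25],7)
W+=seg(W[-1],[.36,-.28,.26],8)+seg(W[-1]*0+[.36,-.28,.26],[.572,.073,.25],12)
tw=[0]*7+[-1.5]*8+[0]*12
plan(W,.0,tw)"
```

```text
[0.0, -17.9, 31.5, -0.3, 0], [0.0, -17.9, 31.5, -0.3, 0], [0.0, -17.9, 31.5, -0.3, 0], [0.0, -17.9, 31.5, -0.3, 0], [0.0, -17.9, 31.5, -0.3, 0], [0.0, -17.9, 31.5, -0.3, 0], [0.0, -17.9, 31.5, -0.3, 0], [0.0, 3.7, 17.9, -26.9, -1.5], [0.0, 3.7, 18.6, -26.4, -1.5], [0.0, 3.7, 19.3, -25.9, -1.5], [0.0, 3.7, 20.0, -25.4, -1.5], [0.0, 3.7, 20.6, -24.9, -1.5], [0.0, 3.7, 21.3, -24.3, -1.5], [0.0, 3.7, 21.9, -23.8, -1.5], [0.0, 3.7, 22.5, -23.2, -1.5], [0.0, 2.8, 5.3, -33.8, 0], [0.0, 2.8, 5.3, -33.8, 0], [0.0, 2.8, 5.3, -33.8, 0], [0.0, 2.8, 5.3, -33.8, 0], [0.0, 2.8, 5.3, -33.8, 0], [0.0, 2.8, 5.3, -33.8, 0], [0.0, 2.8, 5.3, -33.8, 0], [0.0, 2.8, 5.3, -33.8, 0], [0.0, 2.8, 5.3, -33.8, 0], [0.0, 2.8, 5.3, -33.8, 0], [0.0, 2.8, 5.3, -33.8, 0], [0.0, 2.8, 5.3, -33.8, 0],
```

>>> {"api": "carry_out", "payload": {"commands": [[[0,-18,31,0,0],[0,-18,31,0,0],[0,-18,31,0,0],[0,-18,31,0,0],[0,-18,31,0,0],[0,-18,31,0,0],[0,-18,31,0,0]]]}}

```text
time: 21.38
position: [0.1071, -0.3869, 0.2384]
tool_rot: [0.685, 0.287, -0.563, 0.362]
ft_force: [-1.0, -1.4, -0.5]
grip_width: 0.0007
```

>>> {"api": "carry_out", "payload": {"commands": [[[0,4,18,-27,-1.5],[0,4,18.5,-26.5,-1.5],[0,4,19,-26,-1.5],[0,4,20,-25.5,-1.5],[0,4,20.5,-25,-1.5],[0,4,21,-24.5,-1.5],[0,4,22,-24,-1.5],[0,4,22.5,-23,-1.5]]]}}

```text
time: 22.05
position: [0.3612, -0.3024, 0.2627]
tool_rot: [0.633, 0.335, -0.534, 0.448]
ft_force: [-0.6, -0.8, 0.1]
grip_width: 0.0004
```

```bash
python3 -c "
from h import *
p0,R=pose(); print(p0,robot.get_obs()['q'].round(2),R.as_matrix().round(3))
g=np.array([.565,.060,.25]); plan([p0+(g-p0)*i/12 for i in range(1,13)],0)"
```

```text
[ 0.36119214 -0.30240211  0.26266741] [-1.03  0.19  1.89  0.19  0.92 -0.75] [[ 0.204  0.904 -0.376]
 [-0.055 -0.373 -0.926]
 [-0.977  0.209 -0.027]]
[0, 2.8, 3.9, -34.3, 0], [0, 2.8, 3.9, -34.3, 0], [0, 2.8, 3.9, -34.3, 0], [0, 2.8, 3.9, -34.3, 0], [0, 2.8, 3.9, -34.3, 0], [0, 2.8, 3.9, -34.3, 0], [0, 2.8, 3.9, -34.3, 0], [0, 2.8, 3.9, -34.3, 0], [0, 2.8, 3.9, -34.3, 0], [0, 2.8, 3.9, -34.3, 0], [0, 2.8, 3.9, -34.3, 0], [0, 2.8, 3.9, -34.3, 0],
```

>>> {"api": "carry_out", "payload": {"commands": [[[0,2,4,-34,0],[0,2,4,-34,0],[0,2,4,-34,0],[0,2,4,-34,0],[0,2,4,-34,0],[0,2,4,-34,0],[0,2,4,-34,0],[0,2,4,-34,0]]]}}

```text
time: 22.72
position: [0.5078, -0.0556, 0.264]
tool_rot: [0.634, 0.329, -0.531, 0.456]
ft_force: [1.1, -0.8, 0.4]
grip_width: 0.0006
```

>>> {"api": "carry_out", "payload": {"commands": [[[0,2,4,-34,0],[0,2,4,-34,0],[0,2,4,-30,0],[0,2,2,-12,0],[0,0,0,0,0],[0,0,0,0,0]]]}}

```text
time: 23.22
position: [0.5689, 0.0552, 0.2629]
tool_rot: [0.634, 0.332, -0.525, 0.461]
ft_force: [-0.3, 0.6, -0.2]
grip_width: 0.0007
```

```bash
cat >> h.py <<'E'
DP=np.array([.57206,.07296,-.38317])
def ms(wps=None,h=0):
    o=robot.get_obs();p,R=pose();M=R.as_matrix();c,s=np.cos(DP[2]),np.sin(DP[2]);Q=np.array([[c,s,0],[-s,c,0],[0,0,1]])
    pm=Q@(p-np.r_[DP[:2],0]);print("t",round(o["time"],2),"mach p",(pm*1e3).round(1),"axes(m) x",(Q@M[:,0]).round(3),"y",(Q@M[:,1]).round(3),"F",(Q@o["ft_force"]).round(1),"w",round(o["grip_width"],4))
    if wps is not None: plan(d2w(DP,np.array(wps)/1e3),h)
E
python3 -c "
from h import *
ms([[0,0,220],[0,0,180],[0,0,148]])"
```

```text
t 23.22 mach p [  3.7 -17.6 262.9] axes(m) x [ 0.236  0.027 -0.971] y [0.972 0.01  0.236] F [-0.5  0.5 -0.2] w 0.0007
[0, 41.3, -13.6, -16.6, 0], [0, 38.9, -9.5, 0.9, 0], [0, 31.1, -7.6, 0.8, 0],
```

>>> {"api": "carry_out", "payload": {"commands": [[[0,30,-12,-17,0],[0,38,-9,0,0],[0,30,-7,0,0],[0,12,-3,0,0],[0,0,0,0,0]]]}}

```text
time: 23.63
position: [0.5746, 0.071, 0.1499]
tool_rot: [0.637, 0.328, -0.523, 0.463]
ft_force: [-0.7, -0.1, -0.0]
grip_width: 0.0004
```

```bash
python3 -c "
from h import *
ms([[0,-10,146],[0,-20,146],[0,-30,146]])"
```

```text
t 23.63 mach p [  3.1  -0.9 149.9] axes(m) x [ 0.247  0.028 -0.969] y [0.969 0.006 0.247] F [-0.6 -0.3 -0. ] w 0.0004
[0, 2.7, -4.0, 9.2, 0], [0, -0.3, -0.1, 10.0, 0], [0, -0.3, -0.1, 10.0, 0],
```

Now I'll press gently against the rear of the fixed tower so the lean builds up.

>>> {"api": "carry_out", "payload": {"commands": [[[0,2,-4,9,0],[0,0,0,10,0],[0,0,0,10,0],[0,0,0,10,0],[0,0,0,10,0]]]}}

```text
time: 24.05
position: [0.5675, 0.0605, 0.1476]
tool_rot: [0.671, 0.325, -0.503, 0.437]
ft_force: [18.4, 49.8, -18.3]
grip_width: 0.0002
```

```bash
python3 -c "
from h import *
ms()"
```

```text
t 24.05 mach p [  0.4 -13.3 147.6] axes(m) x [ 0.263  0.102 -0.959] y [ 0.964 -0.049  0.26 ] F [ -1.6  53.1 -18.3] w 0.0002
```

>>> {"api": "carry_out", "payload": {"commands": [[[0,0,0,7,0],[0,0,0,7,0],[0,0,0,7,0],[0,0,0,7,0],[0,0,0,7,0],[0,0,0,7,0],[0,0,0,7,0],[0,0,0,7,0]]]}}

```text
time: 24.72
position: [0.5682, 0.0615, 0.1489]
tool_rot: [0.707, 0.328, -0.476, 0.409]
ft_force: [19.5, 37.5, -14.3]
grip_width: 0.0006
```

```bash
python3 -c "
from h import *
ms()"
```

```text
t 24.72 mach p [  0.7 -12.1 148.9] axes(m) x [ 0.28   0.193 -0.94 ] y [ 0.959 -0.1    0.266] F [  4.1  42.1 -14.3] w 0.0006
```

>>> {"api": "carry_out", "payload": {"commands": [[[0,0,0,8,0],[0,0,0,8,0],[0,0,0,8,0],[0,0,0,8,0],[0,0,0,8,0],[0,0,0,8,0],[0,0,0,8,0],[0,0,0,8,0]]]}}

```text
time: 25.38
position: [0.5684, 0.0624, 0.1503]
tool_rot: [0.736, 0.345, -0.446, 0.375]
ft_force: [22.8, 37.1, -11.9]
grip_width: 0.0002
```

>>> {"api": "carry_out", "payload": {"commands": [[[0,0,0,8,0],[0,0,0,8,0],[0,0,0,8,0],[0,0,0,8,0],[0,0,0,8,0],[0,0,0,8,0],[0,0,0,8,0],[0,0,0,8,0]]]}}

```text
time: 26.05
position: [0.5682, 0.0636, 0.1524]
tool_rot: [0.759, 0.376, -0.408, 0.34]
ft_force: [20.0, 29.2, -6.6]
grip_width: 0.0002
```

```bash
python3 -c "
from h import *
ms();print(robot.get_obs()['q'].round(2))"
```

```text
t 26.05 mach p [-1.000e-01 -1.020e+01  1.524e+02] axes(m) x [ 0.247  0.416 -0.875] y [ 0.969 -0.134  0.209] F [ 7.7 34.6 -6.6] w 0.0002
[-0.31  0.49  1.96  0.85  0.55 -0.54]
```

>>> {"api": "carry_out", "payload": {"commands": [[[0,0,0,8,0],[0,0,0,8,0],[0,0,0,8,0],[0,0,0,8,0],[0,0,0,8,0],[0,0,0,8,0],[0,0,0,7,0],[0,0,0,0,0]]]}}

```text
time: 26.72
position: [0.5682, 0.0656, 0.1574]
tool_rot: [0.78, 0.406, -0.362, 0.31]
ft_force: [0.4, -0.6, -0.7]
grip_width: 0.0005
```

```bash
python3 -c "
from h import *
ms([[0,5,155],[0,10,175],[-20,5,195],[-45,-20,195],[-70,-45,190],[-70,-55,175],[-65,-58,150],[-50,-58,150]])"
```

```text
t 26.72 mach p [ -0.9  -8.2 157.4] axes(m) x [ 0.226  0.531 -0.817] y [ 0.974 -0.123  0.189] F [ 0.5 -0.4 -0.7] w 0.0005
[0, 9.2, -1.2, -9.8, 0], [0, -13.7, 3.2, -15.1, 0], [0, -23.5, -15.1, -6.7, 0], [0, -18.9, -21.3, 21.0, 0], [0, -14.8, -22.2, 23.7, 0], [0, 6.9, -1.6, 16.6, 0], [0, 20.0, 0.5, 16.1, 0], [0, 3.4, 14.6, 0.0, 0],
```

>>> {"api": "carry_out", "payload": {"commands": [[[0,3,0,-10,0],[0,-14,3,-15,0],[0,-23,-15,-7,0],[0,-19,-21,21,0],[0,-15,-22,24,0],[0,7,-2,17,0],[0,15,0,12,0],[0,0,0,0,0]]]}}

```text
time: 27.38
position: [0.4896, 0.0319, 0.175]
tool_rot: [0.783, 0.395, -0.354, 0.324]
ft_force: [-0.1, 0.2, -0.7]
grip_width: 0.0006
```

```bash
python3 -c "
from h import *
ms([[-60,-58,150],[-48,-58,150],[-36,-58,150],[-26,-58,150]])"
```

```text
t 27.38 mach p [-61.1 -68.9 175. ] axes(m) x [ 0.26   0.525 -0.81 ] y [ 0.965 -0.125  0.229] F [-0.2  0.1 -0.7] w 0.0006
[0, 26.3, -6.0, 4.3, 0], [0, 3.1, 11.6, 0.2, 0], [0, 3.1, 11.6, 0.2, 0], [0, 2.6, 9.7, 0.2, 0],
```

>>> {"api": "carry_out", "payload": {"commands": [[[0,26,-6,4,0],[0,3,11.5,0,0],[0,3,11.5,0,0],[0,2,8,0,0],[0,2,8,0,0],[0,2,8,0,0],[0,2,8,0,0],[0,2,8,0,0]]]}}

```text
time: 28.05
position: [0.5262, 0.03, 0.1535]
tool_rot: [0.773, 0.415, -0.359, 0.317]
ft_force: [-18.5, -3.2, 6.1]
grip_width: 0.0006
```

```bash
python3 -c "
from h import *
ms()"
```

```text
t 28.05 mach p [-26.4 -57.  153.5] axes(m) x [ 0.214  0.533 -0.819] y [ 0.977 -0.096  0.193] F [-16.   -9.9   6.1] w 0.0006
```

>>> {"api": "carry_out", "payload": {"commands": [[[0,2,12,0,0],[0,2,12,0,0],[0,2,12,0,0],[0,2,12,0,0],[0,2,12,0,0],[0,2,12,0,0],[0,2,12,0,0],[0,2,12,0,0]]]}}

```text
time: 28.72
position: [0.5301, 0.0405, 0.15]
tool_rot: [0.735, 0.486, -0.378, 0.284]
ft_force: [-21.9, -3.3, 8.9]
grip_width: 0.0008
```

>>> {"api": "carry_out", "payload": {"commands": [[[0,1.5,12,0,0],[0,1.5,12,0,0],[0,1.5,12,0,0],[0,1.5,12,0,0],[0,1.5,12,0,0],[0,1.5,12,0,0],[0,1.5,12,0,0],[0,1.5,12,0,0]]]}}

```text
time: 29.38
position: [0.5312, 0.0495, 0.1453]
tool_rot: [0.684, 0.559, -0.398, 0.245]
ft_force: [-23.5, -4.8, 14.6]
grip_width: 0.0002
```

```bash
python3 -c "
from h import *
ms()"
```

```text
t 29.38 mach p [-29.1 -37.  145.3] axes(m) x [-0.161  0.55  -0.819] y [ 0.986  0.123 -0.111] F [-20.  -13.3  14.6] w 0.0002
```

```bash
python3 -c "
from h import *
ms([[-45,-30,160],[-40,-10,190],[-10,5,205],[25,5,205],[55,-15,200],[65,-45,180],[55,-52,155],[42,-52,150],[32,-52,150],[22,-52,150]])"
```

```text
t 29.38 mach p [-29.1 -37.  145.3] axes(m) x [-0.161  0.55  -0.819] y [ 0.986  0.123 -0.111] F [-20.  -13.3  14.6] w 0.0002
[0, -5.6, -16.4, -14.7, 0], [0, -14.4, 4.1, -33.2, 0], [0, -8.9, 29.8, -19.6, 0], [0, -5.6, 34.5, 1.4, 0], [0, -11.7, 27.7, 20.5, 0], [0, -1.7, 8.4, 36.4, 0], [0, 18.2, -8.0, 19.4, 0], [0, 6.2, -12.3, 2.3, 0], [0, 1.6, -9.9, -0.4, 0], [0, 1.6, -9.9, -0.4, 0],
```

>>> {"api": "carry_out", "payload": {"commands": [[[0,-6,-16,-15,0],[0,-14,4,-33,0],[0,-9,30,-20,0],[0,-6,34,1,0],[0,-12,28,20,0],[0,-2,8,36,0],[0,5,0,0,0],[0,0,0,0,0]]]}}

```text
time: 30.05
position: [0.6135, 0.0065, 0.1918]
tool_rot: [0.683, 0.557, -0.401, 0.25]
ft_force: [-0.7, -0.5, -0.2]
grip_width: 0.0001
```

```bash
python3 -c "
from h import *
ms([[60,-52,152],[48,-52,150],[36,-52,150],[26,-52,150]])"
```

```text
t 30.05 mach p [ 63.3 -46.1 191.8] axes(m) x [-0.157  0.541 -0.826] y [ 0.987  0.124 -0.106] F [-0.5 -0.7 -0.2] w 0.0001
[0, 30.2, 0.2, 26.8, 0], [0, 3.5, -11.6, 0.6, 0], [0, 1.9, -11.8, -0.5, 0], [0, 1.6, -9.9, -0.5, 0],
```

>>> {"api": "carry_out", "payload": {"commands": [[[0,30,0,27,0],[0,3,-12,0,0],[0,2,-12,0,0],[0,2,-10,0,0],[0,2,-10,0,0],[0,2,-12,0,0],[0,2,-12,0,0],[0,2,-12,0,0]]]}}

```text
time: 30.72
position: [0.5771, 0.0096, 0.1506]
tool_rot: [0.711, 0.513, -0.392, 0.28]
ft_force: [22.4, 0.8, -12.3]
grip_width: 0.0002
```

```bash
python3 -c "
from h import *
ms()"
```

```text
t 30.72 mach p [ 28.3 -56.8 150.6] axes(m) x [-0.035  0.536 -0.844] y [ 0.998  0.059 -0.004] F [ 20.5   9.1 -12.3] w 0.0002
```

```bash
python3 -c "
from h import *
ms([[45,-62,165],[68,-80,185],[68,-112,200],[68,-145,200],[45,-172,185],[20,-190,165],[5,-180,135],[4,-170,112]],.8)"
```

```text
t 30.72 mach p [ 28.3 -56.8 150.6] axes(m) x [-0.035  0.536 -0.844] y [ 0.998  0.059 -0.004] F [ 20.5   9.1 -12.3] w 0.0002
[0.8, -15.5, 16.3, -2.6, 0], [0.8, -27.3, 21.8, 5.5, 0], [0.8, -29.8, -2.0, 18.9, 0], [0.8, -17.7, -2.0, 27.8, 0], [0.8, -1.0, -24.5, 29.7, 0], [0.8, 8.1, -26.0, 24.7, 0], [0.8, 31.2, -14.3, 7.0, 0], [0.8, 24.8, -0.3, 3.9, 0],
```

>>> {"api": "carry_out", "payload": {"commands": [[[0,-15,16,-3,0],[0,-27,22,5,0],[0,-30,-2,19,0],[0,-18,-2,28,0],[0.8,-1,-24,30,1],[0.8,8,-26,25,1],[0.8,20,-14,7,1],[0.8,0,0,0,0]]]}}

```text
time: 31.38
position: [0.5096, -0.1067, 0.158]
tool_rot: [0.72, 0.495, -0.403, 0.272]
ft_force: [-1.2, 1.2, 0.2]
grip_width: 0.0193
```

```bash
python3 -c "
from h import *
ms([[3.5,-160,94],[2.5,-145,70],[1.5,-130,46],[.5,-116,25],[0,-106,9.5]],.8)
c=np.hstack([robot.camera('side')[130:230,180:310,::-1],robot.camera('top')[190:290,270:400,::-1]])
cv2.imwrite('pics/g3.png',cv2.resize(c,None,fx=3,fy=3,interpolation=cv2.INTER_CUBIC))"
```

```text
t 31.38 mach p [   9.3 -190.   158. ] axes(m) x [-0.013  0.526 -0.85 ] y [ 1.     0.013 -0.007] F [-1.6  0.6  0.2] w 0.0193
[0.8, 70.3, -4.9, 8.1, 0], [0.8, 28.3, -0.6, -0.1, 0], [0.8, 28.3, -0.6, -0.1, 0], [0.8, 25.2, -0.7, -0.9, 0], [0.8, 18.4, -0.3, -0.4, 0],
```

View pics/g3.png

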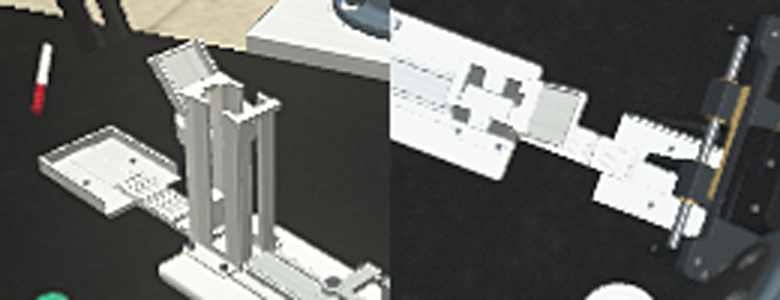

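The top view shows the cassettes in a row on the runway, with the jaws aligned across it. I'll descend along the leaned tool axis.

>>> {"api": "carry_out", "payload": {"commands": [[[0.8,10,-2,2,0],[0.8,20,-2,3,0],[0.8,20,-1,3,0],[0.8,20,0,0,0],[0.8,20,0,0,0],[0.8,10,0,0,0],[0.8,0,0,0,0]]]}}

```text
time: 32.07
position: [0.5401, -0.0663, 0.0738]
tool_rot: [0.721, 0.489, -0.397, 0.289]
ft_force: [0.1, 0.4, 0.4]
grip_width: 0.0674
```

```bash
python3 -c "
from h import *
ms([[1.5,-130,46],[.5,-116,25],[0,-106,9.5]],.8)"
```

```text
t 32.07 mach p [  22.4 -141.1   73.8] axes(m) x [ 0.015  0.518 -0.855] y [0.999 0.02  0.029] F [-0.1  0.4  0.4] w 0.0674
[0.8, 29.2, -21.5, 4.3, 0], [0.8, 25.2, -1.3, -1.1, 0], [0.8, 18.4, -0.8, -0.5, 0],
```

>>> {"api": "carry_out", "payload": {"commands": [[[0.8,0,-11,0,0],[0.8,5,-11,2,0],[0.8,10,-2,2,0],[0.8,10,-1,0,0],[0.8,0,0,0,0]]]}}

```text
time: 32.48
position: [0.5265, -0.0494, 0.051]
tool_rot: [0.721, 0.487, -0.394, 0.295]
ft_force: [-0.6, 0.1, -0.4]
grip_width: 0.07
```

```bash
python3 -c "
from h import *
ms([[0,-116,25],[0,-106,9.5]],.8)"
```

```text
t 32.48 mach p [   3.5 -130.5   51. ] axes(m) x [ 0.023  0.517 -0.856] y [0.999 0.024 0.041] F [-0.6 -0.1 -0.4] w 0.07
[0.8, 29.7, -4.2, 0.9, 0], [0.8, 18.4, -0.4, -0.6, 0],
```

>>> {"api": "carry_out", "payload": {"commands": [[[0.8,15,-3,0,0],[0.8,15,-2,0,0],[0.8,12,-2,0,0],[0.8,3,-1,0,0],[0.8,0,0,0,0]]]}}

```text
time: 32.9
position: [0.5348, -0.0273, 0.0114]
tool_rot: [0.722, 0.485, -0.393, 0.298]
ft_force: [0.2, -0.1, 0.2]
grip_width: 0.0694
```

```bash
python3 -c "
from h import *
ms([[0,-106,9.5]],.8)"
```

```text
t 32.9 mach p [   2.9 -107.    11.4] axes(m) x [ 0.031  0.516 -0.856] y [0.998 0.023 0.05 ] F [ 0.2 -0.   0.2] w 0.0694
[0.8, 2.0, -3.0, -0.0, 0],
```

>>> {"api": "carry_out", "payload": {"commands": [[[0.25,0,-2,0,0],[0.25,0,0,0,0],[0.25,0,0,0,0],[0.25,0,0,0,0],[0.25,0,0,0,0],[0.25,0,0,0,0],[0.25,0,0,0,0]]], "force": 6}}

```text
time: 33.48
position: [0.5354, -0.0294, 0.0137]
tool_rot: [0.724, 0.483, -0.392, 0.3]
ft_force: [0.0, 0.4, -0.5]
grip_width: 0.0307
```

```bash
python3 -c "
from h import *
ms()"
```

```text
t 33.48 mach p [   4.2 -108.6   13.7] axes(m) x [ 0.038  0.515 -0.856] y [0.998 0.021 0.056] F [-0.1  0.4 -0.5] w 0.0307
```

>>> {"api": "carry_out", "payload": {"commands": [[[0.25,0,0,0,0],[0.25,0,0,0,0],[0.25,-3,0,6,0],[0.25,-4,0,7,0],[0.25,-4,0,7,0],[0.25,-4,0,7,0],[0.25,0,0,0,0]]]}}

```text
time: 34.07
position: [0.5224, -0.0586, 0.0137]
tool_rot: [0.724, 0.485, -0.39, 0.298]
ft_force: [0.2, 1.3, 0.8]
grip_width: 0.0287
```

```bash
python3 -c "
from h import *
ms()
c=np.hstack([robot.camera('side')[130:230,180:310,::-1],robot.camera('top')[190:290,270:400,::-1]])
cv2.imwrite('pics/g4.png',cv2.resize(c,None,fx=3,fy=3,interpolation=cv2.INTER_CUBIC))"
```

```text
t 34.07 mach p [   3.2 -140.6   13.7] axes(m) x [ 0.034  0.519 -0.854] y [0.998 0.023 0.053] F [-0.3  1.3  0.8] w 0.0287
```

View pics/g4.png

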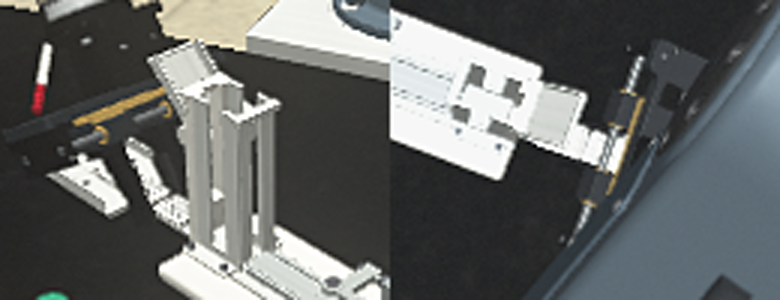

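>>> {"api": "carry_out", "payload": {"commands": [[[0.7,0,0,0,0],[0.7,0,0,0,0],[0.7,0,0,0,0],[0.7,0,0,0,0],[0.7,-15,-1,0,0],[0.7,-30,-1,0,0],[0.7,-35,0,0,0],[0.7,-35,0,15,0]]]}}

```text
time: 34.83
position: [0.4886, -0.1194, 0.1017]
tool_rot: [0.72, 0.489, -0.392, 0.296]
ft_force: [1.6, -0.2, -0.7]
grip_width: 0.06
```

>>> {"api": "carry_out", "payload": {"commands": [[[0.7,-25,0,35,0],[0.7,-20,0,35,0],[0.7,-20,0,35,0],[0.7,-20,0,35,0],[0.7,-10,0,30,0],[0.7,0,0,0,0]]]}}

```text
time: 35.33
position: [0.4205, -0.317, 0.1009]
tool_rot: [0.719, 0.485, -0.393, 0.305]
ft_force: [0.5, -0.2, 0.6]
grip_width: 0.061
```

```bash
python3 -c "
from h import *
ms()
c=np.hstack([robot.camera('side')[140:240,180:310,::-1],robot.camera('top')[190:290,270:400,::-1]])
cv2.imwrite('pics/g5.png',cv2.resize(c,None,fx=3,fy=3,interpolation=cv2.INTER_CUBIC))
for n,o in(('side',(180,140)),('top',(270,190))):
  for y in(-90,-109,-149,-189,-229): print(n,y,((proj(n,d2w(DP,[[.014,y/1e3,.029],[-.014,y/1e3,.029]]))-o)*3).round().tolist())"
```

```text
t 35.33 mach p [   5.2 -418.3  100.9] axes(m) x [ 0.034  0.507 -0.862] y [0.998 0.032 0.058] F [ 0.6 -0.   0.6] w 0.061
side -90 [[193.0, 199.0], [219.0, 185.0]]
side -109 [[178.0, 189.0], [203.0, 176.0]]
side -149 [[146.0, 170.0], [172.0, 157.0]]
side -189 [[117.0, 151.0], [142.0, 139.0]]
side -229 [[89.0, 133.0], [114.0, 121.0]]
top -90 [[138.0, 105.0], [126.0, 135.0]]
top -109 [[158.0, 113.0], [147.0, 143.0]]
top -149 [[201.0, 130.0], [190.0, 160.0]]
top -189 [[244.0, 146.0], [233.0, 177.0]]
top -229 [[288.0, 163.0], [277.0, 193.0]]
```

View pics/g5.png

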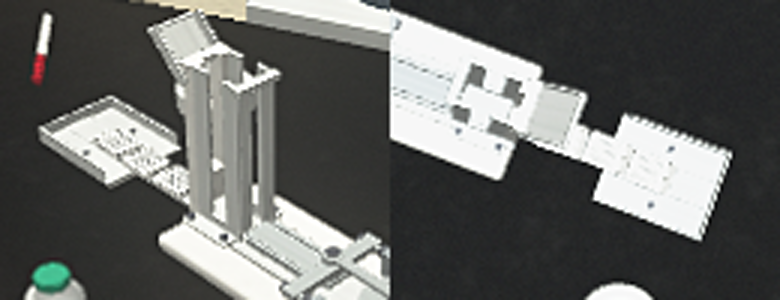

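```bash
python3 -c "
from h import *
im=np.ascontiguousarray(robot.camera('side')[165:215,205:260,::-1])
im=cv2.resize(im,None,fx=11,fy=11,interpolation=cv2.INTER_CUBIC)
for y in(-109,-149,-189,-229):
  a=((proj('side',d2w(DP,[[.014,y/1e3,.029],[-.014,y/1e3,.029]]))-(205,165)+.5)*11).astype(int)
  for q in a: cv2.circle(im,[int(v) for v in q],3,(0,0,255),-1)
cv2.imwrite('pics/g6.png',im)"
```

```text
(no output)
```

View pics/g6.png

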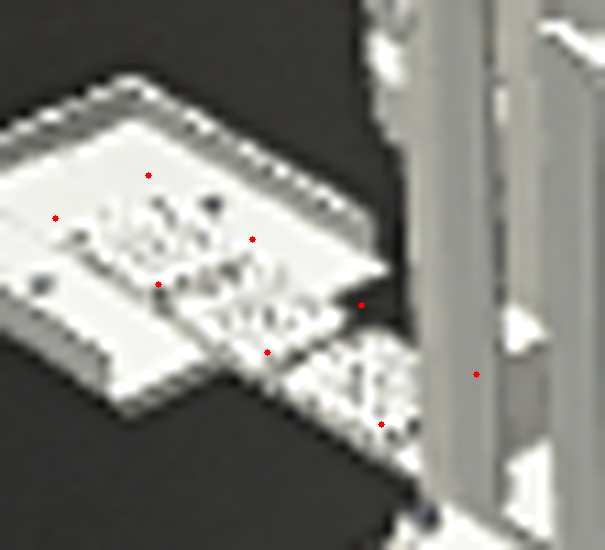

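```bash
python3 -c "
from rig import robot
print(robot.hand_in())"
```

```text
the job is handed in; nothing more can be done
None
```

I handed the job in at about 35 s on the robot's clock. By my checks all three cassettes are out and clear of the mouth and the crank is home, but `hand_in()` reports no verdict.

**Crank:** I held the handle (about 24 mm between the pads) through three clockwise turns at roughly 3 to 4 s each, then released it about 5° past home. A picture at that point showed the crank home and the cassettes on the runway.

**Lean:** The moves have no tilt axis. Trying to build a lean at the arm's inner reach limit did not work. I got about 32° by pressing the closed fingers against the fixed tower. The wrist force at the end of those calls was mostly 20 to 42 N and reached 53 N once. That is well under the 120 N wrist limit. It was above 40 N, but that limit is for the arm or gripper body and only the fingertips were touching.

**Last cassette:** I gripped it by its sides (28.7 mm between the pads), drew it out about 32 mm, released it and backed well away.

**Last checks:**
- **Cassettes:** The final side view shows all three flat in a row on the runway and tray. The last one's centre reads 33 to 36 mm in front of the mouth, where 23 mm is needed. The marked prediction and the picture disagreed by about 6 mm, which is close to the side camera's known offset.
- **Crank and pusher:** I did not measure these separately after letting go.
- **Bystanders:** I never went near the timer, bottle, vial or marker, but I did not measure them again.

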